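# Dress the stop-motion stage and shoot a frame

## Task

Dress the little stage for one stop-motion frame: stand every set piece that is there upright in the bed of its own colour and press it down until its base is flush with the bed's rim. When all are flush, slide the shutter box's dust cover aside, press the red button fully down to take the frame, and slide the cover fully home again; at the end the pieces must still be flush in their beds. Leave the jar, the tape roll and the scrap box where they are.

Things in the scene. Friction and masses are not known exactly. Their poses are not given: they have to be found in the camera images.
- tower: Loose set piece, may be absent: grey castle tower, block 44 x 34 mm, 70 mm high with the battlements, on a RED base, 76 (x) x 56 (y) x 16 mm. Origin: centre of the base's underside; z up. The model is centred on the base with upright sides: grip it from above across y, 45 mm above the underside. 0.12 to 0.24 kg.
- puppet: Loose set piece, may be absent: cream foam puppet with a half-rust head; torso 44 x 32 mm, head top 93 mm high, on a BLUE base, 76 (x) x 56 (y) x 16 mm. Origin: centre of the base's underside; z up. The model is centred on the base with upright sides: grip it from above across y, 45 mm above the underside. 0.12 to 0.24 kg.
- bush: Loose set piece, may be absent: dark green clipped bush, rounded block 52 x 34 mm, 70 mm high over all, on a GREEN base, 76 (x) x 56 (y) x 16 mm. Origin: centre of the base's underside; z up. The model is centred on the base with upright sides: grip it from above across y, 45 mm above the underside. 0.12 to 0.24 kg.
- wall: Loose set piece, may be absent: brick wall stub, block 58 x 30 mm, 72 mm high over all, on a YELLOW base, 76 (x) x 56 (y) x 16 mm. Origin: centre of the base's underside; z up. The model is centred on the base with upright sides: grip it from above across y, 45 mm above the underside. 0.12 to 0.24 kg.
- red_rim (a point): Bed of the tower: a fixed red frame, 109 x 89 mm outside, opening 81 (x) x 61 (y) mm, on the stage board; where on the board it stands varies. The point is the centre of the opening at the height of the frame's top, 36 mm above the table; x along the opening's long side, z up. A piece may go in either way round. For its floor see stage.
- blue_rim (a point): Bed of the puppet: a fixed blue frame, 109 x 89 mm outside, opening 81 (x) x 61 (y) mm, on the stage board; where on the board it stands varies. The point is the centre of the opening at the height of the frame's top, 36 mm above the table; x along the opening's long side, z up. A piece may go in either way round. For its floor see stage.
- green_rim (a point): Bed of the bush: a fixed green frame, 109 x 89 mm outside, opening 81 (x) x 61 (y) mm, on the stage board; where on the board it stands varies. The point is the centre of the opening at the height of the frame's top, 36 mm above the table; x along the opening's long side, z up. A piece may go in either way round. For its floor see stage.
- yellow_rim (a point): Bed of the wall: a fixed yellow frame, 109 x 89 mm outside, opening 81 (x) x 61 (y) mm, on the stage board; where on the board it stands varies. The point is the centre of the opening at the height of the frame's top, 36 mm above the table; x along the opening's long side, z up. A piece may go in either way round. For its floor see stage.
- stage: Fixed brown stage board, 270 x 250 x 6 mm, with the four beds on it. Each bed has a cork floor that starts 8 to 10 mm below the rim: a piece set on it stands proud. Pressed with more than about 5 N (15 N is ample) the floor sinks stiffly to 16 mm below the rim and stays there: the piece's base is then flush with the rim. Origin: centre of its underside.
- shutter_box: Fixed grey shutter box, 220 (x) x 90 (y) x 30 mm (z), with an 8 mm wide aluminium rail along each long side up to 54 mm. Origin: centre of its underside. The dust cover runs along the box's x axis, which is horizontal.
- cover (a joint): Sliding black dust cover (100 x 90 x 4 mm plate lying over the rails, 55 to 59 mm above the table): 0 = fully home over the button, 0.095 m = fully open, slid towards the box's +x. About 1.5 N of friction; stays where it is left. It may start slightly ajar (up to 0.02).
- cover_grip (a point): Middle of the top edge of the cover's orange grip rib, which is 14 mm thick along the box's x, 44 mm long along y and stands 32 mm above the cover plate (this point is 91 mm above the table). Moves with the cover; with the cover home it is straight above the button.
- shutter (a joint): Red round shutter button, 32 mm across: 0 = up, 0.006 m = fully down (about 5 N), pressed downwards, springs back.
- shutter_top (a point): Centre of the button's top face, 52 mm above the table when up; on the box's centre line, 50 mm from the origin towards the box's -x.
- paint_jar: Bystander: blue paint jar with a white cap, 60 mm across, 75 mm high. Origin: centre of its underside.
- tape_roll: Bystander: tan roll of tape lying flat, 80 mm across, 30 mm high. Origin: centre of its underside.
- scrap_box: Bystander: open pale box, 90 x 150 x 45 mm. Origin: centre of its underside.
Things that resemble listed ones, but are neither listed nor needed, are in the scene too. Of the things that look like the bush, take the one that is farthest to the robot's right at the start.

How it is judged:
By the outcome, as a careful person would: the job done as asked, in the order asked, and still so for the second after the job is handed in, with the robot touching nothing.
Of tower, puppet, bush, wall only 3 to 4 are there at a start; the rules pass over those that are not, and their reading is None.
At some moment in a run one of tower, puppet, bush, wall may be knocked a few centimetres aside while the robot is not near it.
It also fails if it takes over 210 s, if anything falls off the work surface, if the arm or the gripper's body presses on something with over 40 N, if the wrist force passes 120 N, or if a joint passes its speed limit or range.

## Robot

A 6-joint arm with a two-finger parallel gripper is mounted at the origin on the work surface. World frame = base frame: x ahead of the robot, y to its left, z up, the work surface at z = 0. Lengths are in m, angles in degrees, forces in N, time in s.
With the tool pointing down it reaches from about 0.375 to 0.9 m from the base axis. Payload 3.1 kg.
Tool frame: the origin (TCP) lies at the centre of the arm's flange, where the gripper is bolted on; the fingertips stand 182 mm ahead of it and the grasp point (between the pads) lies 164 mm ahead of it; x points along the fingers, z is the direction in which the jaws open and shut, and the axes are right-handed (so a half turn about x gives the same grasp; the last joint's range is limited). The gripper opens to 87 mm and grips with 3 to 60 N. Pads are 19 mm wide; open, the fingers measure 117 mm over their backs; the gripper's body (75 mm by 190 mm) begins 51 mm behind the grasp point.
Start: joints at [-83.108, 30.224, 82.088, -0, 67.689, -10.227], TCP at [0.184, -0.597, 0.405] pointing down, gripper open.
Joint ranges: [-176.69, 176.69], [-43.24, 126.21], [12.49, 139.97], [-82, 262], [0, 151.66], [-163.58, 163.58]. Speed limits (degrees/s): [159.86, 159.86, 180, 180, 180, 180].

## Interface

Orientations are given as a 3x3 rotation matrix whose columns are the frame's x, y, z axes.
In Python, from rig import bot gives the robot as it stands.
- The arm moves only by the shell command python3 -m crank 'ROWS' [OPENING]. ROWS is JSON, a list of rows, each an object with "offset": the shift along the tool's x, y, z in m, a list of three; "spin": the turn about the tool's x in rad. A call has 1 to 12 rows; each row shifts and turns the commanded pose from where the row before left it, along the tool's axes as they then stand; what a row does not reach is not made up. A row lasts 1/10 s, in which the tool goes at most 50 mm and 8.59 degrees, less where a joint would pass 70% of its speed; a pose out of reach is approached as far as the arm can. A call is refused whole if a number of a shift passes 0.05 or a number of a turn 0.15, either way. A call with a gripper value outside its range is refused whole. OPENING is the finger opening in m, from 0 to 0.087, set as the call begins (- or left out, the last holds). The fingers move at their own pace and stop on an object; the grip force is fixed at half the most. Time passes only in rows, so rows that do not move let the fingers close. It gives the time, the measured TCP pose, the force and the opening at its end, in the units of the state.
- bot.read_state(): the state, without advancing time (a new reading comes with each control period).
- bot.capture(name): name is "side" or "top" or "wrist"; returns a dict with "pixels" (400x640x3 uint8, blue, green, red), "depth" (400x640 float32, m along the optical axis (not along the pixel's ray), 0 where there is no reading), "K" (3x3 intrinsics, pixels), "world_to_cam" (4x4, takes a point from world to camera coordinates). Camera axes: x right, y up, looking along -z (the intrinsics and any distortion apply to the point x, -y, -z); pixel columns grow to the right and rows downward; lengths in m; the calibration is good to about 2 mm. The wrist camera is an equidistant fisheye: a pixel r from the principal point sees the ray r / f radians off the axis. A picture is of the moment at which its call begins.
- bot.hand_in(): hands the job in, once; it reports no verdict.
Trained networks look in a picture, given as the dict that the camera call returned (one of the last four; its "shot" number tells which), for a name from the list of things; names that differ only in an ending like _2 or _b are one class to them, and where a whole thing is asked for, a point or a joint stands for the part that bears it (a point fixed in the world has none). Each returns a list of dicts, best first, with "p" (0 to 1); they miss things now and then, are a little off and sometimes report something else, mostly with a low value. They report only what shows in the picture. A call takes as long as a camera call. They do not tell look-alikes from the thing itself.
- bot.regions_of(label, picture): "region" (400x640 bool, what is visible of it) and "extent" ([centre column, centre row, width, height] in pixels, round what is visible of it).
The state is a dict: "time_s": time; "joint_positions": joint angles; "qvel": joint speeds; "tau": joint torques, N m; "position": TCP position; "tcp_rot": TCP orientation; "force": force on the tool from outside, world axes, zero at the start; "moment": the same for the moment, N m; "opening": opening from 0.0 (shut) to 1.0 (fully open).
Only numpy, scipy, OpenCV 4.12 (cv2) and the standard library are available. Lean on these libraries where they do the work, as an engineer would, in place of code of your own. Each camera call takes 0.05 s, during which the arm holds its last target.

## Working session

There is one attempt and no reset: what is moved stays moved. The work goes in short steps, Python scripts to look and compute and a shell command to move; the robot and the scene stay as the last step left them, time stands still between calls to the robot, and variables do not carry over. Pictures are saved under pics/ and viewed, and the job is handed in when it is done.

```bash
ls; mkdir -p pics; python3 - <<'E'
from rig import bot
import cv2,numpy as np
s=bot.read_state(); print({k:np.round(v,3).tolist() for k,v in s.items()})
for n in("top","side","wrist"):
    p=bot.capture(n); cv2.imwrite(f"pics/{n}0.png",p["pixels"]); print(n,p["K"],np.round(p["world_to_cam"],3).tolist(),[k for k in p])
E
```

```text
pics
{'time_s': 0.0, 'joint_positions': [-83.108, 30.278, 82.154, -0.002, 67.689, -10.225], 'qvel': [-0.1, 0.13, -0.019, -0.017, 0.078, -0.062], 'tau': [0.0, -44.004, -17.659, 0.063, 0.058, -0.0], 'position': [0.184, -0.597, 0.404], 'tcp_rot': [[-0.0, 0.956, 0.294], [0.002, 0.294, -0.956], [-1.0, 0.0, -0.002]], 'force': [-0.788, 0.361, 0.331], 'moment': [0.0, -0.036, 0.001], 'opening': 1.0}
top [[465.56722409   0.         320.68985147]
 [  0.         465.56722409 201.44552789]
 [  0.           0.           1.        ]] [[0.019, -1.0, -0.006, 0.057], [0.985, 0.017, 0.173, -0.554], [-0.173, -0.009, 0.985, -1.384], [0.0, 0.0, 0.0, 1.0]] ['pixels', 'depth', 'K', 'world_to_cam', 'shot']
side [[387.29383914   0.         323.33835743]
 [  0.         387.29383914 201.02934034]
 [  0.           0.           1.        ]] [[-0.919, -0.394, -0.014, 0.538], [0.206, -0.51, 0.835, -0.133], [-0.336, 0.764, 0.55, -0.941], [0.0, 0.0, 0.0, 1.0]] ['pixels', 'depth', 'K', 'world_to_cam', 'shot']
wrist [[309.70691629   0.         317.79125314]
 [  0.         309.70691629 199.32242128]
 [  0.           0.           1.        ]] [[0.294, -0.956, -0.002, -0.624], [0.922, 0.284, -0.264, 0.031], [0.253, 0.075, 0.965, -0.39], [0.0, 0.0, 0.0, 1.0]] ['pixels', 'depth', 'K', 'world_to_cam', 'shot']
```

View pics/top0.png

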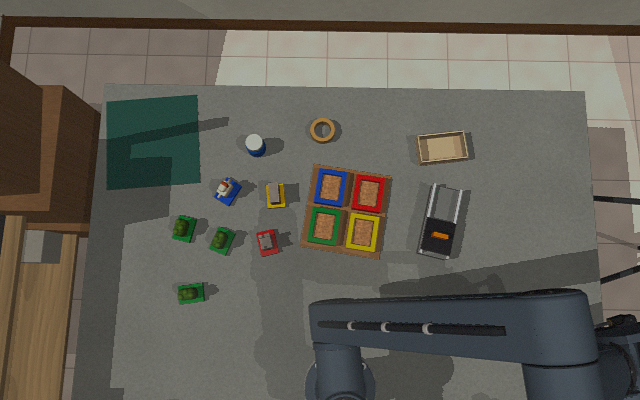

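View pics/side0.png

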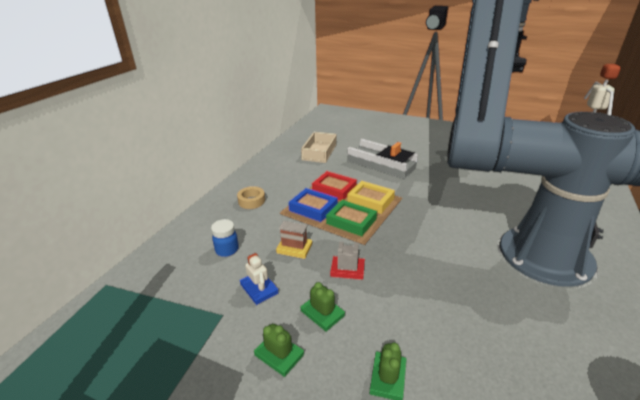

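View pics/wrist0.png

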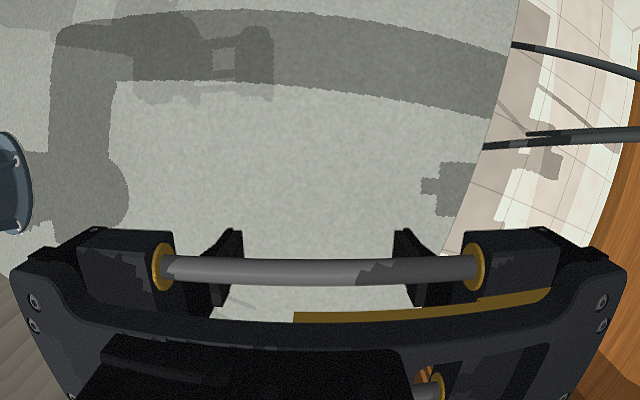

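```bash
cat > h.py <<'E'
from rig import bot
import cv2,numpy as np
np.set_printoptions(suppress=True,precision=4)
def cap(n,save=None):
    p=bot.capture(n)
    if save: cv2.imwrite(f"pics/{save}.png",p["pixels"])
    return p
def cloud(p,wrist=False):
    d=p["depth"];K=p["K"];v,u=np.mgrid[0:400,0:640]
    a=(u-K[0,2])/K[0,0];b=(v-K[1,2])/K[1,1]
    if wrist:
        r=np.hypot(a,b);s=np.where(r>1e-9,np.tan(np.minimum(r,1.5))/np.maximum(r,1e-9),1);a=a*s;b=b*s
    c=np.stack([a*d,-b*d,-d],-1)
    T=np.linalg.inv(p["world_to_cam"])
    w=c@T[:3,:3].T+T[:3,3]; w[d<=0]=np.nan
    return w
def mask(p,col):
    h=cv2.cvtColor(p["pixels"],cv2.COLOR_BGR2HSV);H,S,V=[h[...,i].astype(int) for i in range(3)]
    r={"red":(H<8)|(H>172),"yellow":(H>20)&(H<33),"green":(H>50)&(H<78),"blue":(H>105)&(H<125)}[col]
    return r&(S>130)&(V>50)
def rect(xy):
    (c,(w,h),a)=cv2.minAreaRect(xy.astype(np.float32))
    if w<h: w,h,a=h,w,a+90
    a=(a+90)%180-90
    return np.array(c),w,h,a
E
python3 - <<'E'
from h import *
for n in("top","side"):
    p=cap(n);w=cloud(p)
    for l in ["tower","puppet","bush","wall","red_rim","blue_rim","green_rim","yellow_rim","shutter_box","cover","cover_grip","shutter","paint_jar","tape_roll","scrap_box","stage"]:
        try:
          for r in bot.regions_of(l,p)[:4]:
            m=r["region"];q=w[m];q=q[~np.isnan(q[:,0])]
            if r["p"]>.2: print(n,l,round(r["p"],2),np.round(r["extent"]),np.median(q,0),q[:,2].max() if len(q) else None)
        except Exception as e: print(n,l,e)
E
```

```text
top tower 0.66 [265. 245.  24.  25.] [0.4238 0.2281 0.0204] 0.07598762301387407
top puppet 0.74 [226. 192.  28.  31.] [0.5807 0.3569 0.0196] 0.10011217909402337
top bush 0.95 [184. 230.  25.  26.] [0.4603 0.4828 0.0192] 0.07987921129653852
top bush 0.79 [220. 240.  25.  29.] [0.427  0.3652 0.0209] 0.08212485694747995
top bush 0.75 [192. 294.  28.  21.] [0.2691 0.4507 0.0195] 0.07927253490528896
top wall 0.72 [275. 194.  20.  28.] [0.572  0.2064 0.0415] 0.07907742736809054
top red_rim 0.76 [368. 193.  33.  44.] [ 0.5863 -0.0802  0.0308] 0.04660873431259849
top blue_rim 0.62 [329. 189.  33.  40.] [0.601  0.0406 0.0312] 0.04649559816237692
top green_rim 0.79 [324. 226.  30.  40.] [0.4798 0.0574 0.031 ] 0.04589963339339631
top yellow_rim 0.82 [361. 232.  37.  41.] [ 0.4636 -0.0622  0.0306] 0.04536620574301575
top shutter_box 0.65 [439. 222.  48.  76.] [ 0.4936 -0.2954  0.0505] 0.09599773601330419
top cover 0.89 [438. 240.  38.  38.] [ 0.4493 -0.2865  0.0589] 0.09599773601330419
top cover 0.5 [442. 149.  54.  36.] [ 0.7425 -0.3189  0.0073] 0.05245290978240047
top cover_grip 0.79 [437. 238
[... 1639 characters left out ...]
1295507755434
side shutter_box 0.47 [335. 186.  45.  31.] [ 0.5798 -0.071   0.0303] 0.03996275499343771
side cover 0.9 [396. 154.  37.  16.] [ 0.4459 -0.2771  0.0599] 0.09321295507755434
side cover_grip 0.97 [395. 151.  36.  20.] [ 0.4446 -0.2779  0.0599] 0.09321295507755434
side cover_grip 0.64 [352. 218.  52.  41.] [0.4742 0.0674 0.0291] 0.03998931977154685
side paint_jar 0.81 [226. 241.  23.  35.] [0.7172 0.2926 0.05  ] 0.07905993237187092
side tape_roll 0.55 [251. 197.  25.  21.] [0.788  0.0718 0.0227] 0.03390689555561277
side scrap_box 0.55 [395. 152.  39.  25.] [ 0.4447 -0.2786  0.0599] 0.09321295507755434
side stage 0.65 [341. 221. 121.  46.] [0.4621 0.0951 0.0065] 0.01015663189524596
```

```bash
cat >> h.py <<'E'
def measure(p,zoff=0):
    w=cloud(p);out={}
    for col in("red","blue","green","yellow"):
        m=mask(p,col)
        n,lab,st,ce=cv2.connectedComponentsWithStats(m.astype(np.uint8))
        for i in range(1,n):
            if st[i,4]<60: continue
            q=w[lab==i];q=q[~np.isnan(q[:,0])]
            if len(q)<60: continue
            z=q[:,2]
            c,W,H,a=rect(q[:,:2]); 
            print(col,"px",ce[i].round().tolist(),"n",st[i,4],"c",c,"wh",round(W,4),round(H,4),"ang",round(a,1),"zmed",round(np.median(z),4))
E
python3 - <<'E'
from h import *
for n in("top","side"):
    p=cap(n,n+"1");print(n);measure(p)
    if n=="top":
        im=p["pixels"][150:310,160:300];cv2.imwrite("pics/crop1.png",cv2.resize(im,None,fx=5,fy=3.75*5/5*1.0,interpolation=cv2.INTER_CUBIC)[:600,:800] if 0 else cv2.resize(im,(525,600),interpolation=cv2.INTER_CUBIC))
E
```

```text
top
red px [368.0, 194.0] n 601 c [ 0.5891 -0.0825] wh 0.1191 0.0936 ang -8.6 zmed 0.035
red px [268.0, 243.0] n 235 c [0.4271 0.2315] wh 0.076 0.055 ang 15.1 zmed 0.0158
blue px [258.0, 151.0] n 104 c [0.7182 0.27  ] wh 0.0563 0.0285 ang -60.2 zmed 0.0428
blue px [330.0, 187.0] n 507 c [0.6064 0.0376] wh 0.1173 0.0881 ang -8.3 zmed 0.0355
blue px [230.0, 194.0] n 231 c [0.5873 0.3636] wh 0.0756 0.0576 ang -30.9 zmed 0.0156
green px [324.0, 225.0] n 493 c [0.4806 0.0559] wh 0.1099 0.0883 ang -8.2 zmed 0.0358
green px [186.0, 230.0] n 222 c [0.4663 0.492 ] wh 0.0759 0.0542 ang -13.3 zmed 0.0161
green px [224.0, 241.0] n 219 c [0.4305 0.3721] wh 0.0749 0.0551 ang -21.3 zmed 0.0158
green px [193.0, 293.0] n 242 c [0.268  0.4582] wh 0.0744 0.0546 ang -80.9 zmed 0.0161
yellow px [277.0, 197.0] n 206 c [0.5778 0.2124] wh 0.0805 0.0572 ang 6.8 zmed 0.0161
yellow px [362.0, 232.0] n 600 c [ 0.4655 -0.0649] wh 0.1152 0.0947 ang -8.4 zmed 0.0351
side
red px [610.0, 72.0] n 156 c [-0.1198 -0.5859] wh 0.041 0.0305 ang -7.6 zmed 0.3037
red px [334.0, 185.0] n 560 c [ 0.5832 -0.081 ] wh 0.1105 0.0
[... 185 characters left out ...]
0.0351
blue px [226.0, 245.0] n 398 c [0.7189 0.2902] wh 0.0552 0.0294 ang 42.6 zmed 0.0356
blue px [259.0, 290.0] n 509 c [0.583  0.3607] wh 0.0764 0.0633 ang -31.1 zmed 0.0165
green px [350.0, 219.0] n 656 c [0.4853 0.0573] wh 0.1243 0.0924 ang -7.2 zmed 0.0348
green px [322.0, 315.0] n 546 c [0.4276 0.3742] wh 0.0744 0.0545 ang -21.6 zmed 0.0166
green px [279.0, 358.0] n 719 c [0.463  0.4937] wh 0.0752 0.0552 ang -13.0 zmed 0.0167
green px [387.0, 381.0] n 805 c [0.2665 0.4597] wh 0.0762 0.0521 ang -80.7 zmed 0.0166
yellow px [371.0, 197.0] n 706 c [ 0.4681 -0.0473] wh 0.1228 0.1205 ang 81.3 zmed 0.0343
yellow px [295.0, 250.0] n 287 c [0.575  0.2008] wh 0.0799 0.075 ang -83.2 zmed 0.0157
```

View pics/crop1.png

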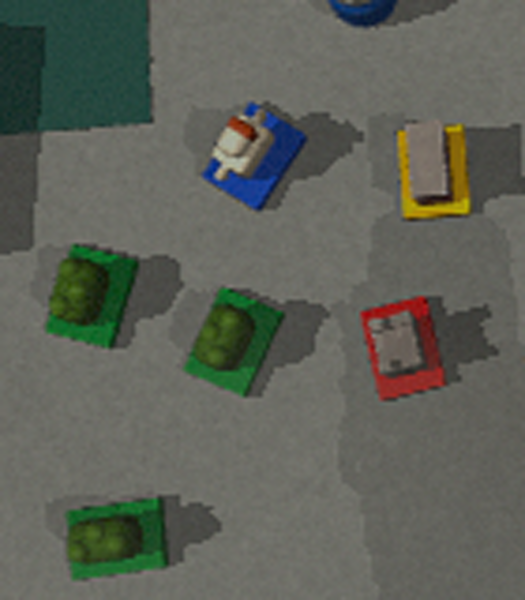

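Bush candidates in the top image are (184,229) at y≈0.49, (221,240) at y≈0.37 and (191,292) at y≈0.46. The robot's right is −y, so the one at (221,240), crop (236,342), is the one meant.

```bash
cat >> h.py <<'E'
def go(x,y,z,a):
    "target GRASP point & piece angle a (deg) -> deltas in tool axes (translate first, then spin)"
    s=bot.read_state();R=np.array(s["tcp_rot"]);P=np.array(s["position"])
    ca=np.degrees(np.arctan2(R[1,1],R[0,1]))
    d=np.array([x,y,z+0.164])-P
    da=(a-ca+90)%180-90
    print("t",round(s["time_s"],2),"P",P,"a",round(ca,2),"tilt",R[2,0],"| offset tool",R.T@d,"spin",round(np.radians(-da),3),"j6 after ~",round(90+np.degrees(np.arctan2(y,x))-(ca+da),1),"F",np.round(s["force"],1),"op",round(s["opening"],3))
E
python3 - <<'E'
from h import *
p=cap("wrist");T=np.linalg.inv(p["world_to_cam"]);s=bot.read_state();R=np.array(s["tcp_rot"])
print("cam in tool",R.T@(T[:3,3]-s["position"]),"view in tool",R.T@(-T[:3,2]))
go(0.45,0.0,0.24,-8.3)
E
```

```text
cam in tool [0.0209 0.0726 0.0001] view in tool [ 0.9645 -0.2641 -0.0007]
t 2.0 P [ 0.184  -0.5973  0.4048] a 17.12 tilt -0.9999999997855743 | offset tool [ 0.0008  0.43   -0.4925] spin 0.444 j6 after ~ 98.3 F [-1.6 -0.3  0.4] op 0.998
```

```bash
python3 -m crank '[{"offset":[0,0.03,-0.039],"spin":0},{"offset":[0,0.03,-0.039],"spin":0},{"offset":[0,0.03,-0.039],"spin":0},{"offset":[0,0.03,-0.039],"spin":0},{"offset":[0,0.03,-0.039],"spin":0},{"offset":[0,0.03,-0.039],"spin":0},{"offset":[0,0.03,-0.039],"spin":0},{"offset":[0,0.03,-0.039],"spin":0},{"offset":[0,0.03,-0.039],"spin":0},{"offset":[0,0.03,-0.039],"spin":0},{"offset":[0,0.03,-0.039],"spin":0},{"offset":[0,0.03,-0.039],"spin":0}]'
python3 -m crank '[{"offset":[0,0.02,-0.01],"spin":0.11},{"offset":[0,0.02,-0.01],"spin":0.11},{"offset":[0,0.02,0],"spin":0.11},{"offset":[0,0.02,0],"spin":0.11},{"offset":[0,0,0],"spin":0},{"offset":[0,0,0],"spin":0}]'
python3 - <<'E'
from h import *
go(0.45,0.0,0.24,-8.3)
p=cap("wrist","w2")
E
```

```text
time_s: 3.2
position: [0.3907, -0.0422, 0.4052]
tcp_rot: [[0.001, 0.956, 0.294], [-0.001, 0.294, -0.956], [-1.0, 0.001, 0.001]]
force: [1.5, 0.3, 0.4]
opening: 1.002
time_s: 3.8
position: [0.4638, -0.014, 0.4046]
tcp_rot: [[-0.001, 0.99, -0.138], [0.0, -0.138, -0.99], [-1.0, -0.001, -0.0]]
force: [-0.5, -0.6, -0.7]
opening: 0.997
t 3.8 P [ 0.4638 -0.014   0.4046] a -7.95 tilt -0.9999990990234356 | offset tool [ 0.0006 -0.0156 -0.0119] spin 0.006 j6 after ~ 98.3 F [-0.5 -0.6 -0.7] op 0.997
```

View pics/w2.png

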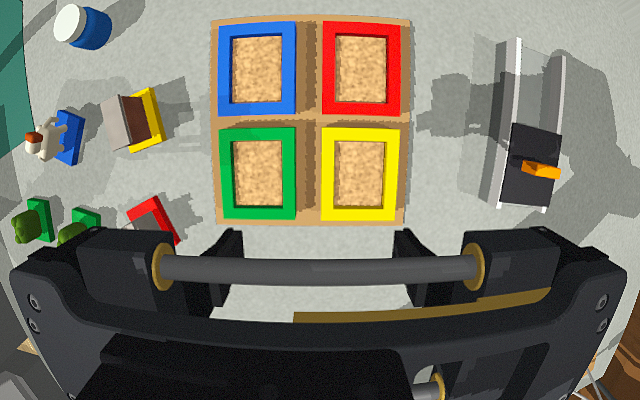

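The four beds lie at px blue (257,68), red (361,68), green (257,173) and yellow (361,174). The shutter box is at (530,125), its orange grip at (541,168).

```bash
cat >> h.py <<'E'
from scipy.optimize import minimize
def bed(w,m,zlo=0.030,zhi=0.042):
    q=w[m];q=q[np.isfinite(q[:,0])];q=q[(q[:,2]>zlo)&(q[:,2]<zhi)][:,:2]
    return q
def ringfit(q,outer=(0.0545,0.0445),inner=(0.0405,0.0305)):
    c0=(q.min(0)+q.max(0))/2
    A=outer[0]*outer[1]*4-inner[0]*inner[1]*4
    def cost(v):
        t=np.radians(v[2]);R=np.array([[np.cos(t),-np.sin(t)],[np.sin(t),np.cos(t)]])
        l=np.abs((q-v[:2]*1)@R)
        o=np.maximum(l-np.array(outer),0);o=(o**2).sum(1)
        i=np.minimum(np.minimum(inner[0]-l[:,0],inner[1]-l[:,1]),1);i=np.maximum(i,0)**2
        return 1e6*np.mean(np.minimum(o+i,25e-6))
    best=min((minimize(cost,[c0[0],c0[1],a0],method="Nelder-Mead",options=dict(initial_simplex=[[c0[0],c0[1],a0],[c0[0]+.004,c0[1],a0],[c0[0],c0[1]+.004,a0],[c0[0],c0[1],a0+3]],xatol=1e-5,fatol=1e-7)) for a0 in(-12,-8,-4)),key=lambda r:r.fun)
    return best.x,best.fun
E
python3 - <<'E'
from h import *
p=cap("wrist");w=cloud(p,True)
print("table z",np.nanmedian(w[100:150,440:480,2]))
for n in("wrist","top","side"):
  if n!="wrist": p=cap(n);w=cloud(p)
  for col in("red","blue","green","yellow"):
    m=mask(p,col)
    sel=np.isfinite(w[...,0])&(np.hypot(w[...,0]-.535,w[...,1]+.013)<.25)&(w[...,1]<0.14)
    zz=w[m&sel][:,2]
    q=bed(w,m&sel)
    if len(q)>60: print(n,col,len(q),*ringfit(q),"ztop",np.percentile(zz,[50,90]))
  h=cv2.cvtColor(p["pixels"],cv2.COLOR_BGR2HSV)
  o=(h[...,0]>8)&(h[...,0]<20)&(h[...,1]>180)&(w[...,2]>.06)&(w[...,1]<-.2)&(w[...,1]>-.36)
  q=w[o]
  qt=q[q[:,2]>.085]
  print(n,"grip",len(q),len(qt),qt.mean(0),rect(qt[:,:2]))
E
```

```text
table z -0.0008771471880930637
wrist red 3611 [ 0.5849 -0.0799 -8.2715] 0.0017549699303399766 ztop [0.035  0.0361]
wrist blue 3523 [ 0.6022  0.038  -8.1371] 0.0013336698762684179 ztop [0.035  0.0361]
wrist green 3361 [ 0.4802  0.056  -8.1983] 0.0008316338159496034 ztop [0.0351 0.0361]
wrist yellow 3552 [ 0.473   0.0087 -9.833 ] 16.392339942000365 ztop [0.036  0.3203]
wrist grip 270 115 [ 0.4559 -0.2781  0.089 ] (array([ 0.4518, -0.2875]), 0.043765947222709656, 0.014215996488928795, 77.90830993652344)
top red 202 [ 0.616  -0.0852 -9.0516] 10.098823211066376 ztop [0.0353 0.0394]
top blue 247 [ 0.6028  0.0383 -8.2037] 0.02055097194043137 ztop [0.0359 0.041 ]
top green 150 [ 0.4801  0.056  -7.9651] 0.0 ztop [0.0363 0.0402]
top grip 91 70 [ 0.4518 -0.2883  0.0898] (array([ 0.4516, -0.288 ]), 0.04497077688574791, 0.01433703862130642, 78.224609375)
side red 404 [ 0.5832 -0.0794 -8.2934] 0.11526497574933262 ztop [0.0351 0.0377]
side blue 426 [ 0.6004  0.0394 -9.1901] 0.041218189767573764 ztop [0.0349 0.0377]
side green 421 [ 0.4783  0.059  -9.2298] 0.002443125871196635 ztop [0.0346 0.0375]
side yellow 451 [ 0.461  -0.0613 -8.8141] 0.27029086022957033 ztop [0.0341 0.0376]
side grip 7 1 [ 0.4585 -0.2709  0.0858] (array([ 0.4585, -0.2709]), 0.0, 0.0, 0.0)
```

```bash
python3 - <<'E'
from h import *
p=cap("wrist");w=cloud(p,True)
m=mask(p,"yellow")
sel=np.isfinite(w[...,0])&(w[...,1]<0.02)&(w[...,1]>-0.14)&(w[...,2]<.05)&(w[...,0]>.38)&(w[...,0]<.54)
print(ringfit(bed(w,m&sel)))
go(0.42,0.232,0.18,15.2)
E
```

```text
(array([ 0.4627, -0.0619, -8.2597]), np.float64(0.007512734900096379))
t 4.05 P [ 0.4633 -0.0141  0.4048] a -8.09 tilt -0.9999996905126938 | offset tool [ 0.0608 -0.0775 -0.2376] spin -0.406 j6 after ~ 103.7 F [ 0.2 -0.4 -0.3] op 0.996
```

```bash
python3 -m crank '[{"offset":[0.01,-0.013,-0.04],"spin":0},{"offset":[0.01,-0.013,-0.04],"spin":0},{"offset":[0.01,-0.013,-0.04],"spin":0},{"offset":[0.01,-0.013,-0.04],"spin":0},{"offset":[0.01,-0.013,-0.04],"spin":0},{"offset":[0.01,-0.013,-0.04],"spin":0},{"offset":[0,0,0],"spin":-0.135},{"offset":[0,0,0],"spin":-0.135},{"offset":[0,0,0],"spin":-0.135},{"offset":[0,0,0],"spin":0},{"offset":[0,0,0],"spin":0}]'
cat >> h.py <<'E'
def piece(col,guess,n="wrist",rad=0.07):
    p=cap(n);w=cloud(p,n=="wrist");m=mask(p,col)&np.isfinite(w[...,0])
    m&=(np.hypot(w[...,0]-guess[0],w[...,1]-guess[1])<rad)
    m=cv2.morphologyEx(m.astype(np.uint8),cv2.MORPH_OPEN,np.ones((2,2)))>0
    a=w[m];t=a[(a[:,2]>.010)&(a[:,2]<.021)]
    print(n,col,"n",len(a),len(t),"z",np.percentile(a[:,2],[5,50,95]) if len(a) else None)
    if len(t)>40: print("   rect",rect(t[:,:2]),"fit",ringfit2(t[:,:2]))
    return p,w
def ringfit2(q,outer=(0.038,0.028)):
    c,W,H,a=rect(q)
    def cost(v):
        t=np.radians(v[2]);R=np.array([[np.cos(t),-np.sin(t)],[np.sin(t),np.cos(t)]])
        l=np.abs((q-v[:2])@R);o=np.maximum(l-np.array(outer),0)
        return 1e6*np.mean(np.minimum((o**2).sum(1),16e-6))
    r=minimize(cost,[*c,a],method="Nelder-Mead",options=dict(initial_simplex=[[c[0],c[1],a],[c[0]+.004,c[1],a],[c[0],c[1]+.004,a],[c[0],c[1],a+3]]))
    return r.x
E
python3 - <<'E'
from h import *
for n in("wrist","top","side"):
    p,w=piece("red",(0.426,0.232),n)
    if n=="wrist": cv2.imwrite("pics/w3.png",p["pixels"])
go(0.426,0.232,0.045,15.2)
E
```

```text
time_s: 5.15
position: [0.4206, 0.2343, 0.3449]
tcp_rot: [[-0.0, 0.966, 0.258], [0.0, 0.258, -0.966], [-1.0, -0.0, -0.0]]
force: [-0.6, 0.9, 0.8]
opening: 1.003
wrist red n 1744 1584 z [nan nan nan]
   rect (array([0.427 , 0.2312]), 0.07394752651453018, 0.055019404739141464, 15.143774032592773) fit [ 0.427   0.2312 15.1438]
top red n 59 34 z [-0.0015  0.0156  0.2588]
side red n 384 284 z [nan nan nan]
   rect (array([0.4232, 0.2331]), 0.07275927066802979, 0.053039345890283585, 14.791855812072754) fit [ 0.4232  0.2331 14.7919]
t 5.3 P [0.4207 0.2343 0.3448] a 15.01 tilt -0.9999999946442769 | offset tool [0.1358 0.0045 0.0036] spin -0.003 j6 after ~ 103.4 F [-0.8  0.6 -0.4] op 1.0
```

View pics/w3.png

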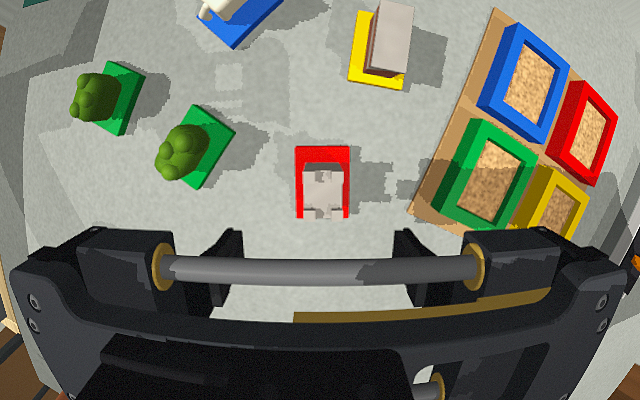

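```bash
python3 -m crank '[{"offset":[0,0.005,0.005],"spin":0},{"offset":[0.03,0,0],"spin":0},{"offset":[0.03,0,0],"spin":0},{"offset":[0.03,0,0],"spin":0},{"offset":[0.03,0,0],"spin":0},{"offset":[0.016,0,0],"spin":0},{"offset":[0,0,0],"spin":0},{"offset":[0,0,0],"spin":0}]'
python3 -m crank '[{"offset":[0,0,0],"spin":0},{"offset":[0,0,0],"spin":0},{"offset":[0,0,0],"spin":0},{"offset":[0,0,0],"spin":0},{"offset":[0,0,0],"spin":0},{"offset":[0,0,0],"spin":0},{"offset":[0,0,0],"spin":0},{"offset":[0,0,0],"spin":0}]' 0
python3 - <<'E'
from h import *
go(0.5849,-0.0799,0.13,-8.2)
E
```

```text
time_s: 6.1
position: [0.4274, 0.2308, 0.2088]
tcp_rot: [[-0.0, 0.966, 0.26], [-0.0, 0.26, -0.966], [-1.0, -0.0, 0.0]]
force: [0.3, -0.3, 0.1]
opening: 1.001
time_s: 6.9
position: [0.4268, 0.231, 0.2087]
tcp_rot: [[-0.0, 0.965, 0.261], [0.0, 0.261, -0.965], [-1.0, -0.0, -0.0]]
force: [0.5, 0.4, -0.2]
opening: 0.389
t 6.9 P [0.4268 0.231  0.2087] a 15.11 tilt -0.9999999984332204 | offset tool [-0.0853  0.0715  0.3414] spin 0.407 j6 after ~ 90.4 F [ 0.5  0.4 -0.2] op 0.389
```

```bash
python3 -m crank '[{"offset":[-0.03,0,0],"spin":0},{"offset":[-0.03,0,0],"spin":0},{"offset":[-0.025,0,0],"spin":0},{"offset":[0,0.008,0.038],"spin":0},{"offset":[0,0.008,0.038],"spin":0},{"offset":[0,0.008,0.038],"spin":0},{"offset":[0,0.008,0.038],"spin":0},{"offset":[0,0.008,0.038],"spin":0},{"offset":[0,0.008,0.038],"spin":0},{"offset":[0,0.008,0.038],"spin":0},{"offset":[0,0.008,0.038],"spin":0},{"offset":[0,0.008,0.038],"spin":0}]'
python3 -m crank '[{"offset":[0,0,0],"spin":0.136},{"offset":[0,0,0],"spin":0.136},{"offset":[0,0,0],"spin":0.136},{"offset":[0,0,0],"spin":0},{"offset":[0,0,0],"spin":0},{"offset":[0,0,0],"spin":0}]'
python3 - <<'E'
from h import *
go(0.5849,-0.0799,0.13,-8.2)
p=cap("wrist","w4");cap("side","s4")
w=cloud(p,True);m=mask(p,"red")&np.isfinite(w[...,0])
R=np.array(bot.read_state()["tcp_rot"]);P=np.array(bot.read_state()["position"])
q=(w[m]-P)@R
print(np.histogram(w[m][:,2],bins=np.arange(0,.3,.02)))
# in tool coords
b=q[(w[m][:,2]>.06)]
print("base in tool: y",np.percentile(b[:,1],[0.5,50,99.5]),"z",np.percentile(b[:,2],[.5,50,99.5]),"x",np.percentile(b[:,0],[1,50,99]))
E
```

```text
time_s: 8.1
position: [0.5856, -0.0818, 0.293]
tcp_rot: [[-0.002, 0.965, 0.26], [0.001, 0.26, -0.965], [-1.0, -0.002, -0.001]]
force: [0.3, -0.3, -2.4]
opening: 0.388
time_s: 8.7
position: [0.5854, -0.0802, 0.2935]
tcp_rot: [[-0.001, 0.99, -0.142], [0.0, -0.142, -0.99], [-1.0, -0.001, -0.0]]
force: [-0.3, -0.6, -2.5]
opening: 0.386
t 8.7 P [ 0.5854 -0.0802  0.2935] a -8.14 tilt -0.999999792962308 | offset tool [-0.0005 -0.0005 -0.0003] spin 0.001 j6 after ~ 90.4 F [-0.3 -0.6 -2.5] op 0.386
(array([ 210, 3802,   64,   14, 2362, 1325,   30,    5,    0,    0,    0,
          0,    0,    0]), array([0.  , 0.02, 0.04, 0.06, 0.08, 0.1 , 0.12, 0.14, 0.16, 0.18, 0.2 ,
       0.22, 0.24, 0.26, 0.28]))
base in tool: y [0.002  0.0284 0.038 ] z [-0.0282 -0.0002  0.0276] x [0.1754 0.1939 0.2055]
```

View pics/w4.png

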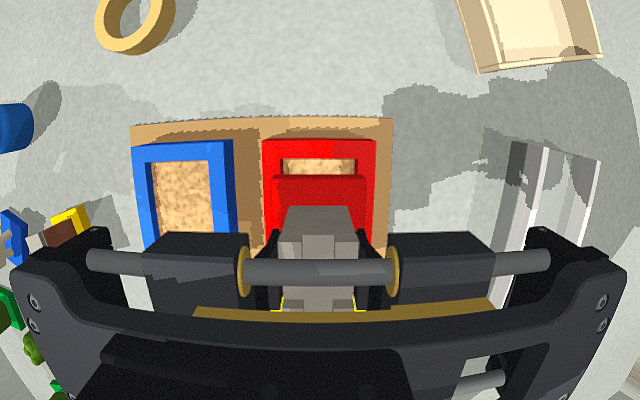

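View pics/s4.png

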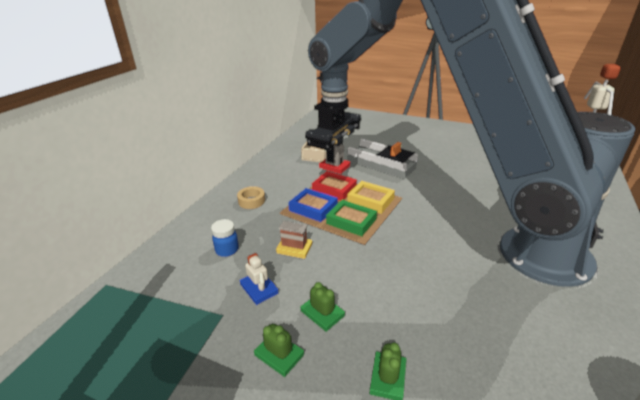

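```bash
python3 -m crank '[{"offset":[0.015,0,0],"spin":0},{"offset":[0.015,0,0],"spin":0},{"offset":[0.012,0,0],"spin":0},{"offset":[0.004,0,0],"spin":0},{"offset":[0.004,0,0],"spin":0},{"offset":[0.003,0,0],"spin":0},{"offset":[0,0,0],"spin":0},{"offset":[0,0,0],"spin":0}]'
python3 -m crank '[{"offset":[0.003,0,0],"spin":0},{"offset":[0.003,0,0],"spin":0},{"offset":[0.002,0,0],"spin":0},{"offset":[0,0,0],"spin":0}]'
python3 - <<'E'
from h import *
go(0.5849,-0.0799,0.065,-8.2)
E
```

```text
time_s: 9.6
position: [0.5857, -0.0804, 0.2411]
tcp_rot: [[0.001, 0.99, -0.144], [-0.0, -0.144, -0.99], [-1.0, 0.001, 0.0]]
force: [0.3, 0.1, -3.1]
opening: 0.386
time_s: 10.0
position: [0.5858, -0.0805, 0.2329]
tcp_rot: [[0.001, 0.99, -0.144], [-0.0, -0.144, -0.99], [-1.0, 0.001, 0.0]]
force: [-0.1, -0.4, 0.3]
opening: 0.389
t 10.0 P [ 0.5858 -0.0805  0.2329] a -8.26 tilt -0.9999995099087189 | offset tool [ 0.0039 -0.001  -0.0004] spin -0.001 j6 after ~ 90.4 F [-0.1 -0.4  0.3] op 0.389
```

```bash
python3 -m crank '[{"offset":[0.002,0,0],"spin":0},{"offset":[0.002,0,0],"spin":0},{"offset":[0,0,0],"spin":0},{"offset":[0,0,0],"spin":0}]'
python3 -m crank '[{"offset":[0.002,0,0],"spin":0},{"offset":[0.001,0,0],"spin":0},{"offset":[0,0,0],"spin":0},{"offset":[0,0,0],"spin":0}]'
```

```text
time_s: 10.4
position: [0.5858, -0.0805, 0.2287]
tcp_rot: [[0.001, 0.99, -0.144], [-0.0, -0.144, -0.99], [-1.0, 0.001, 0.0]]
force: [1.0, -1.3, 0.9]
opening: 0.386
time_s: 10.8
position: [0.5858, -0.0804, 0.2286]
tcp_rot: [[0.002, 0.99, -0.143], [-0.001, -0.143, -0.99], [-1.0, 0.002, 0.0]]
force: [-3.1, 0.8, 18.5]
opening: 0.388
```

```bash
python3 -m crank '[{"offset":[-0.002,0,0],"spin":0},{"offset":[0,0,0],"spin":0},{"offset":[0,0,0],"spin":0},{"offset":[0,0,0],"spin":0},{"offset":[0,0,0],"spin":0},{"offset":[-0.03,0,0],"spin":0},{"offset":[-0.04,0,0],"spin":0},{"offset":[-0.04,0,0],"spin":0},{"offset":[-0.03,0,0],"spin":0}]' 0.087
python3 - <<'E'
from h import *
go(0.57,0.212,0.2,6.8)
E
```

```text
time_s: 11.7
position: [0.5858, -0.0804, 0.3699]
tcp_rot: [[0.002, 0.99, -0.144], [-0.001, -0.144, -0.99], [-1.0, 0.002, 0.0]]
force: [1.3, 0.5, -0.5]
opening: 0.991
t 11.7 P [ 0.5858 -0.0804  0.3699] a -8.26 tilt -0.9999981735616085 | offset tool [ 0.0057 -0.0576 -0.2871] spin -0.263 j6 after ~ 103.6 F [ 1.3  0.5 -0.5] op 0.991
```

Next the wall, at hover, where I also check the tower's flushness.

```bash
python3 -m crank '[{"offset":[0,-0.01,-0.041],"spin":0},{"offset":[0,-0.01,-0.041],"spin":0},{"offset":[0,-0.01,-0.041],"spin":0},{"offset":[0,-0.01,-0.041],"spin":0},{"offset":[0,-0.01,-0.041],"spin":0},{"offset":[0,-0.01,-0.041],"spin":0},{"offset":[0,0,-0.041],"spin":0},{"offset":[0,0,0],"spin":-0.13},{"offset":[0,0,0],"spin":-0.13},{"offset":[0,0,0],"spin":0},{"offset":[0,0,0],"spin":0}]'
python3 - <<'E'
from h import *
p=cap("top","t5");w=cloud(p);m=mask(p,"red")&np.isfinite(w[...,0])
cv2.imwrite("pics/t5c.png",cv2.resize(p["pixels"][140:270,170:400],None,fx=3.4,fy=3.4,interpolation=cv2.INTER_CUBIC))
R=np.array([[np.cos(-.143),-np.sin(-.143)],[np.sin(-.143),np.cos(-.143)]])
l=(w[...,:2]-[.5849,-.0799])@R
for nm,s in(("base",(abs(l[...,0])<.038)&(abs(l[...,1])<.028)),("rim",(abs(l[...,0])<.055)&(abs(l[...,1])<.045)&~((abs(l[...,0])<.041)&(abs(l[...,1])<.031)))):
    z=w[m&s][:,2];print(nm,len(z),np.percentile(z,[10,50,90]))
p,w=piece("yellow",(0.577,0.212)); cv2.imwrite("pics/w5.png",p["pixels"])
go(0.577,0.212,0.045,6.8)
E
```

```text
time_s: 12.8
position: [0.5673, 0.2122, 0.3674]
tcp_rot: [[-0.001, 0.994, 0.113], [-0.0, 0.113, -0.994], [-1.0, -0.001, 0.0]]
force: [0.9, 0.2, 0.9]
opening: 0.997
base 232 [0.0307 0.0359 0.0406]
rim 515 [0.0291 0.0353 0.0392]
wrist yellow n 4119 1384 z [nan nan nan]
   rect (array([0.5752, 0.2109]), 0.07550633698701859, 0.054687950760126114, 6.082943439483643) fit [0.5752 0.2109 6.0829]
t 12.9 P [0.5674 0.2119 0.3676] a 6.5 tilt -0.9999999315877761 | offset tool [0.1586 0.0096 0.001 ] spin -0.005 j6 after ~ 103.4 F [0.3 0.2 0.2] op 1.0
```

View pics/t5c.png

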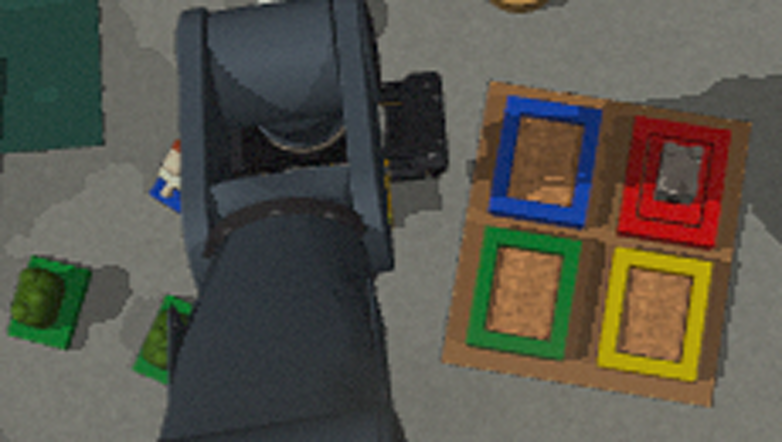

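View pics/w5.png

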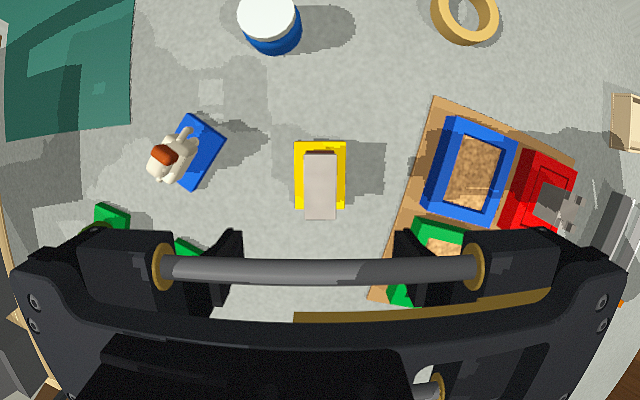

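```bash
python3 -m crank '[{"offset":[0,0.008,0.002],"spin":0.006},{"offset":[0.03,0,0],"spin":0},{"offset":[0.03,0,0],"spin":0},{"offset":[0.03,0,0],"spin":0},{"offset":[0.03,0,0],"spin":0},{"offset":[0.03,0,0],"spin":0},{"offset":[0.0085,0,0],"spin":0},{"offset":[0,0,0],"spin":0},{"offset":[0,0,0],"spin":0}]'
python3 -m crank '[{"offset":[0,0,0],"spin":0},{"offset":[0,0,0],"spin":0},{"offset":[0,0,0],"spin":0},{"offset":[0,0,0],"spin":0},{"offset":[0,0,0],"spin":0},{"offset":[0,0,0],"spin":0},{"offset":[0,0,0],"spin":0},{"offset":[0,0,0],"spin":0}]' 0
python3 - <<'E'
from h import *
go(0.4627,-0.0619,0.15,-8.2)
E
```

```text
time_s: 13.8
position: [0.5765, 0.2111, 0.2103]
tcp_rot: [[0.002, 0.994, 0.109], [0.0, 0.109, -0.994], [-1.0, 0.002, -0.0]]
force: [-0.1, 0.1, -0.0]
opening: 0.998
time_s: 14.6
position: [0.5756, 0.2112, 0.2092]
tcp_rot: [[-0.0, 0.994, 0.11], [-0.0, 0.11, -0.994], [-1.0, -0.0, -0.0]]
force: [0.0, -0.1, -0.3]
opening: 0.358
t 14.6 P [0.5756 0.2112 0.2092] a 6.29 tilt -0.9999999885656388 | offset tool [-0.1048 -0.1421  0.2591] spin 0.253 j6 after ~ 90.6 F [ 0.  -0.1 -0.3] op 0.358
```

```bash
python3 -m crank '[{"offset":[-0.035,0,0],"spin":0},{"offset":[-0.035,0,0],"spin":0},{"offset":[-0.035,0,0],"spin":0},{"offset":[0,-0.018,0.032],"spin":0},{"offset":[0,-0.018,0.032],"spin":0},{"offset":[0,-0.018,0.032],"spin":0},{"offset":[0,-0.018,0.032],"spin":0},{"offset":[0,-0.018,0.032],"spin":0},{"offset":[0,-0.018,0.033],"spin":0},{"offset":[0,-0.018,0.033],"spin":0},{"offset":[0,-0.016,0.033],"spin":0},{"offset":[0,0,0],"spin":0.13}]'
python3 -m crank '[{"offset":[0,0,0],"spin":0.123},{"offset":[0,0,0],"spin":0},{"offset":[0,0,0],"spin":0},{"offset":[0,0,0],"spin":0}]'
cat >> h.py <<'E'
def inhand(col,zmin=.06):
    p=cap("wrist");w=cloud(p,True);m=mask(p,col)&np.isfinite(w[...,0])
    st=bot.read_state();R=np.array(st["tcp_rot"]);P=np.array(st["position"])
    b=((w[m]-P)@R)[w[m][:,2]>zmin]
    b=b[(b[:,0]>.175)&(b[:,0]<.22)&(abs(b[:,1])<.06)&(abs(b[:,2])<.06)]
    print("base in tool: n",len(b),"y",np.percentile(b[:,1],[0.5,50,99.5]),"z",np.percentile(b[:,2],[.5,50,99.5]),"x",np.percentile(b[:,0],[1,50,99]))
    f=b[b[:,1]>.03]; print("front strip ang:",np.degrees(np.polyfit(f[:,2],f[:,1],1)[0]))
    return p
E
python3 - <<'E'
from h import *
go(0.4627,-0.0619,0.15,-8.2)
p=inhand("yellow");cv2.imwrite("pics/w6.png",p["pixels"])
p=cap("top");w=cloud(p)
E
```

```text
time_s: 15.8
position: [0.4617, -0.0651, 0.314]
tcp_rot: [[-0.001, 1.0, -0.028], [-0.001, -0.028, -1.0], [-1.0, -0.001, 0.001]]
force: [0.7, -0.4, -1.6]
opening: 0.342
time_s: 16.2
position: [0.4628, -0.0615, 0.3142]
tcp_rot: [[-0.0, 0.99, -0.14], [0.0, -0.14, -0.99], [-1.0, -0.0, -0.0]]
force: [-0.5, 0.2, -2.4]
opening: 0.344
t 16.2 P [ 0.4628 -0.0615  0.3142] a -8.07 tilt -0.9999999509196007 | offset tool [ 0.0002 -0.      0.0004] spin 0.002 j6 after ~ 90.6 F [-0.5  0.2 -2.4] op 0.344
base in tool: n 3118 y [0.0047 0.0318 0.0392] z [-0.028  -0.0001  0.0277] x [0.1912 0.1945 0.2079]
front strip ang: 0.06508918191044835
```

View pics/w6.png

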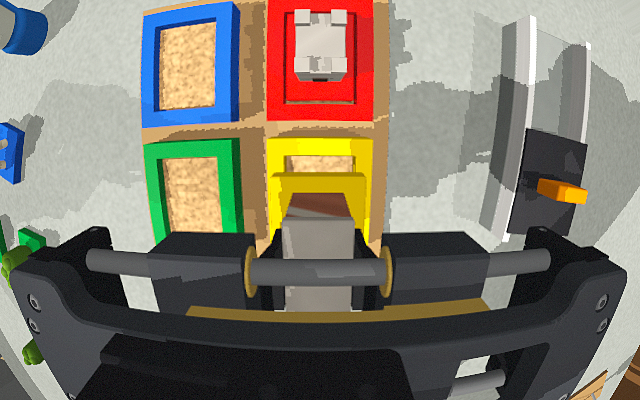

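```bash
python3 -m crank '[{"offset":[0.02,-0.001,0],"spin":0},{"offset":[0.02,0,0],"spin":0},{"offset":[0.02,0,0],"spin":0},{"offset":[0.006,0,0],"spin":0},{"offset":[0.004,0,0],"spin":0},{"offset":[0.003,0,0],"spin":0},{"offset":[0,0,0],"spin":0},{"offset":[0,0,0],"spin":0}]'
python3 -m crank '[{"offset":[0.003,0,0],"spin":0},{"offset":[0.003,0,0],"spin":0},{"offset":[0.002,0,0],"spin":0},{"offset":[0.002,0,0],"spin":0},{"offset":[0,0,0],"spin":0},{"offset":[0,0,0],"spin":0}]'
```

```text
time_s: 17.1
position: [0.4621, -0.0617, 0.2418]
tcp_rot: [[0.001, 0.99, -0.143], [-0.0, -0.143, -0.99], [-1.0, 0.001, 0.0]]
force: [0.1, 0.2, -1.9]
opening: 0.344
time_s: 17.7
position: [0.4621, -0.0618, 0.2312]
tcp_rot: [[0.001, 0.99, -0.143], [-0.0, -0.143, -0.99], [-1.0, 0.001, 0.0]]
force: [0.6, -0.8, 0.9]
opening: 0.344
```

```bash
python3 -m crank '[{"offset":[0.002,0,0],"spin":0},{"offset":[0.001,0,0],"spin":0},{"offset":[0.001,0,0],"spin":0},{"offset":[0,0,0],"spin":0},{"offset":[0,0,0],"spin":0}]'
```

```text
time_s: 18.2
position: [0.4619, -0.0617, 0.2293]
tcp_rot: [[0.002, 0.99, -0.143], [-0.001, -0.143, -0.99], [-1.0, 0.002, 0.001]]
force: [-1.8, 0.5, 22.1]
opening: 0.344
```

```bash
python3 -m crank '[{"offset":[-0.002,0,0],"spin":0},{"offset":[0,0,0],"spin":0},{"offset":[0,0,0],"spin":0},{"offset":[0,0,0],"spin":0},{"offset":[0,0,0],"spin":0},{"offset":[-0.03,0,0],"spin":0},{"offset":[-0.04,0,0],"spin":0},{"offset":[-0.04,0,0],"spin":0},{"offset":[-0.03,0,0],"spin":0}]' 0.087
python3 - <<'E'
from h import *
p=cap("top");measure(p)
go(0.425,0.374,0.2,-21.3)
E
```

```text
time_s: 19.1
position: [0.4618, -0.0617, 0.3711]
tcp_rot: [[0.001, 0.99, -0.143], [-0.0, -0.143, -0.99], [-1.0, 0.001, 0.0]]
force: [1.2, 0.0, -0.2]
opening: 0.986
red px [369.0, 181.0] n 291 c [ 0.5629 -0.0727] wh 0.1755 0.0949 ang -13.4 zmed 0.0356
blue px [258.0, 151.0] n 107 c [0.7188 0.2704] wh 0.0564 0.0287 ang -60.5 zmed 0.0404
blue px [329.0, 186.0] n 473 c [0.5859 0.0412] wh 0.1602 0.0876 ang -8.7 zmed 0.0355
blue px [230.0, 194.0] n 230 c [0.5873 0.3635] wh 0.0757 0.0575 ang -31.6 zmed 0.016
green px [320.0, 227.0] n 390 c [0.4804 0.0566] wh 0.1087 0.0872 ang -7.9 zmed 0.0356
green px [186.0, 230.0] n 213 c [0.4664 0.4933] wh 0.0744 0.0573 ang -13.0 zmed 0.0157
green px [224.0, 241.0] n 224 c [0.4304 0.3723] wh 0.0747 0.0554 ang -21.8 zmed 0.0155
green px [193.0, 293.0] n 238 c [0.2679 0.4589] wh 0.0759 0.0545 ang -80.9 zmed 0.0158
t 19.15 P [ 0.4631 -0.062   0.3749] a -8.18 tilt -0.9999515236932712 | offset tool [ 0.009  -0.0998 -0.4261] spin 0.229 j6 after ~ 152.6 F [ 0.1 -0.2  2.2] op 0.989
```

```bash
python3 -m crank '[{"offset":[0,-0.009,-0.039],"spin":0},{"offset":[0,-0.009,-0.039],"spin":0},{"offset":[0,-0.009,-0.039],"spin":0},{"offset":[0,-0.009,-0.039],"spin":0},{"offset":[0,-0.009,-0.039],"spin":0},{"offset":[0,-0.009,-0.039],"spin":0},{"offset":[0,-0.009,-0.039],"spin":0},{"offset":[0,-0.009,-0.039],"spin":0},{"offset":[0,-0.009,-0.039],"spin":0},{"offset":[0,-0.009,-0.039],"spin":0},{"offset":[0,-0.009,-0.036],"spin":0},{"offset":[0,0,0],"spin":0.115}]'
python3 -m crank '[{"offset":[0,0,0],"spin":0.115},{"offset":[0,0,0],"spin":0},{"offset":[0,0,0],"spin":0}]'
python3 - <<'E'
from h import *
p,w=piece("green",(0.4304,0.3723),rad=.06); cv2.imwrite("pics/w7.png",p["pixels"])
go(0.4304,0.3723,0.045,-21.5)
p=cap("top");w=cloud(p)
def flush(p,w,col,c):
    m=mask(p,col)&np.isfinite(w[...,0]);t=-.143
    R=np.array([[np.cos(t),-np.sin(t)],[np.sin(t),np.cos(t)]]);l=(w[...,:2]-c)@R
    b=(abs(l[...,0])<.038)&(abs(l[...,1])<.028);r=(abs(l[...,0])<.055)&(abs(l[...,1])<.045)&~((abs(l[...,0])<.041)&(abs(l[...,1])<.031))
    for s in(b,r):
        z=w[m&s][:,2];print(col,len(z),np.percentile(z,[10,50,90]))
flush(p,w,"yellow",[.4627,-.0619]);flush(p,w,"red",[.5849,-.0799])
E
```

```text
time_s: 20.35
position: [0.4238, 0.378, 0.3687]
tcp_rot: [[0.001, 0.967, -0.254], [0.002, -0.254, -0.967], [-1.0, 0.0, -0.002]]
force: [0.6, -0.3, -0.3]
opening: 0.999
time_s: 20.65
position: [0.4245, 0.3739, 0.3687]
tcp_rot: [[-0.001, 0.932, -0.362], [-0.001, -0.362, -0.932], [-1.0, -0.001, 0.001]]
force: [0.1, -0.3, -0.4]
opening: 1.002
wrist green n 1612 1477 z [nan nan nan]
   rect (array([0.4291, 0.372 ]), 0.07549005001783371, 0.05476083606481552, -21.721649169921875) fit [  0.4291   0.372  -21.7216]
t 20.7 P [0.4246 0.3739 0.3689] a -21.29 tilt -0.9999996673246585 | offset tool [ 0.1599  0.0061 -0.0008] spin 0.004 j6 after ~ 152.4 F [-0.  -0.1 -0.1] op 1.005
yellow 206 [0.0319 0.0363 0.0401]
yellow 497 [0.0316 0.0357 0.0396]
red 226 [0.0314 0.0366 0.0404]
red 525 [0.0297 0.0357 0.0396]
```

View pics/w7.png

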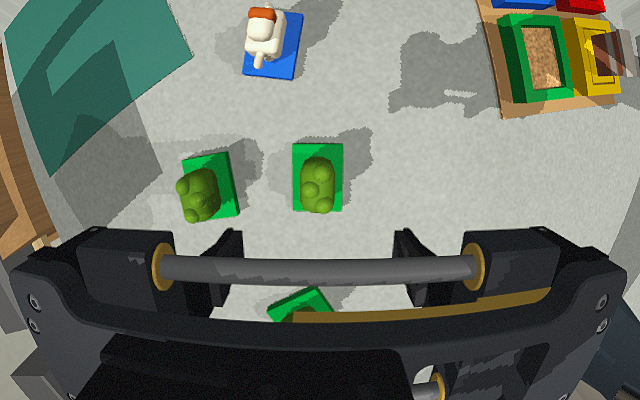

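```bash
python3 -m crank '[{"offset":[0,0.005,0],"spin":0.006},{"offset":[0.03,0,0],"spin":0},{"offset":[0.03,0,0],"spin":0},{"offset":[0.03,0,0],"spin":0},{"offset":[0.03,0,0],"spin":0},{"offset":[0.03,0,0],"spin":0},{"offset":[0.01,0,0],"spin":0},{"offset":[0,0,0],"spin":0},{"offset":[0,0,0],"spin":0}]'
python3 -m crank '[{"offset":[0,0,0],"spin":0},{"offset":[0,0,0],"spin":0},{"offset":[0,0,0],"spin":0},{"offset":[0,0,0],"spin":0},{"offset":[0,0,0],"spin":0},{"offset":[0,0,0],"spin":0},{"offset":[0,0,0],"spin":0},{"offset":[0,0,0],"spin":0}]' 0
python3 - <<'E'
from h import *
go(0.4802,0.056,0.15,-8.2)
E
```

```text
time_s: 21.65
position: [0.43, 0.3724, 0.2101]
tcp_rot: [[0.002, 0.929, -0.37], [0.001, -0.37, -0.929], [-1.0, 0.001, -0.001]]
force: [0.6, 0.1, 0.8]
opening: 0.999
time_s: 22.45
position: [0.4293, 0.3723, 0.2092]
tcp_rot: [[-0.0, 0.929, -0.37], [0.0, -0.37, -0.929], [-1.0, -0.0, -0.0]]
force: [0.1, 0.8, 0.2]
opening: 0.385
t 22.45 P [0.4293 0.3723 0.2092] a -21.73 tilt -0.999999996913974 | offset tool [-0.1048  0.1644  0.275 ] spin -0.236 j6 after ~ 104.9 F [0.1 0.8 0.2] op 0.385
```

```bash
python3 -m crank '[{"offset":[-0.035,0,0],"spin":0},{"offset":[-0.035,0,0],"spin":0},{"offset":[-0.035,0,0],"spin":0},{"offset":[0,0.02,0.034],"spin":0},{"offset":[0,0.02,0.034],"spin":0},{"offset":[0,0.02,0.034],"spin":0},{"offset":[0,0.02,0.034],"spin":0},{"offset":[0,0.021,0.035],"spin":0},{"offset":[0,0.021,0.035],"spin":0},{"offset":[0,0.021,0.035],"spin":0},{"offset":[0,0.021,0.034],"spin":0},{"offset":[0,0,0],"spin":-0.118}]'
python3 -m crank '[{"offset":[0,0,0],"spin":-0.118},{"offset":[0,0,0],"spin":0},{"offset":[0,0,0],"spin":0},{"offset":[0,0,0],"spin":0}]'
python3 - <<'E'
from h import *
go(0.4802,0.056,0.15,-8.2)
p=inhand("green");cv2.imwrite("pics/w8.png",p["pixels"])
E
```

```text
time_s: 23.65
position: [0.4813, 0.0519, 0.3141]
tcp_rot: [[0.002, 0.965, -0.261], [-0.002, -0.261, -0.965], [-1.0, 0.002, 0.001]]
force: [0.2, 1.0, -2.6]
opening: 0.386
time_s: 24.05
position: [0.4797, 0.0564, 0.3141]
tcp_rot: [[-0.0, 0.99, -0.144], [0.0, -0.144, -0.99], [-1.0, -0.0, -0.0]]
force: [0.4, 0.1, -2.4]
opening: 0.391
t 24.05 P [0.4797 0.0564 0.3141] a -8.26 tilt -0.999999892701508 | offset tool [0.0001 0.0006 0.0004] spin -0.001 j6 after ~ 104.9 F [ 0.4  0.1 -2.4] op 0.391
base in tool: n 4029 y [0.0067 0.0281 0.0384] z [-0.0278 -0.0001  0.0277] x [0.1813 0.1941 0.2044]
front strip ang: -0.06591976167217405
```

View pics/w8.png

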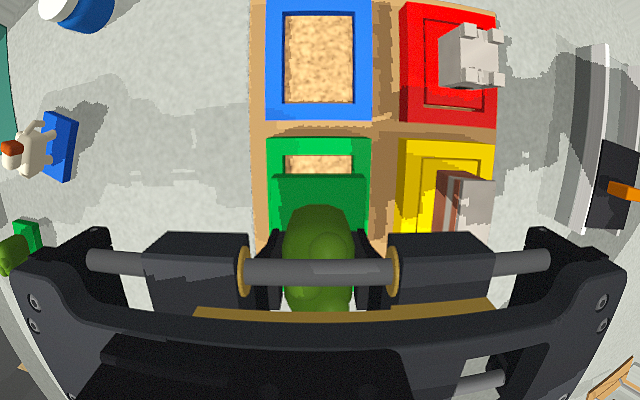

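```bash
python3 -m crank '[{"offset":[0.02,0,0],"spin":0},{"offset":[0.02,0,0],"spin":0},{"offset":[0.02,0,0],"spin":0},{"offset":[0.006,0,0],"spin":0},{"offset":[0.004,0,0],"spin":0},{"offset":[0.003,0,0],"spin":0},{"offset":[0,0,0],"spin":0},{"offset":[0,0,0],"spin":0}]'
python3 -m crank '[{"offset":[0.003,0,0],"spin":0},{"offset":[0.003,0,0],"spin":0},{"offset":[0.002,0,0],"spin":0},{"offset":[0.002,0,0],"spin":0},{"offset":[0,0,0],"spin":0},{"offset":[0,0,0],"spin":0}]'
python3 -m crank '[{"offset":[0.002,0,0],"spin":0},{"offset":[0.001,0,0],"spin":0},{"offset":[0.001,0,0],"spin":0},{"offset":[0,0,0],"spin":0},{"offset":[0,0,0],"spin":0}]'
```

```text
time_s: 24.9
position: [0.4801, 0.0561, 0.2418]
tcp_rot: [[0.001, 0.99, -0.143], [-0.0, -0.143, -0.99], [-1.0, 0.001, -0.0]]
force: [0.1, -0.4, -1.9]
opening: 0.391
time_s: 25.5
position: [0.4801, 0.0561, 0.2312]
tcp_rot: [[0.001, 0.99, -0.143], [-0.0, -0.143, -0.99], [-1.0, 0.001, -0.0]]
force: [2.3, -0.1, 0.4]
opening: 0.388
time_s: 26.0
position: [0.48, 0.0561, 0.229]
tcp_rot: [[0.002, 0.99, -0.143], [-0.0, -0.143, -0.99], [-1.0, 0.002, 0.0]]
force: [-1.0, -1.4, 18.1]
opening: 0.386
```

```bash
python3 -m crank '[{"offset":[-0.002,0,0],"spin":0},{"offset":[0,0,0],"spin":0},{"offset":[0,0,0],"spin":0},{"offset":[0,0,0],"spin":0},{"offset":[0,0,0],"spin":0},{"offset":[-0.03,0,0],"spin":0},{"offset":[-0.04,0,0],"spin":0},{"offset":[-0.04,0,0],"spin":0},{"offset":[-0.04,0,0],"spin":0}]' 0.087
python3 - <<'E'
from h import *
go(0.58,0.365,0.22,-31)
E
```

```text
time_s: 26.9
position: [0.4795, 0.0561, 0.3804]
tcp_rot: [[-0.001, 0.99, -0.143], [0.0, -0.143, -0.99], [-1.0, -0.001, 0.0]]
force: [0.8, 0.1, 0.1]
opening: 0.986
t 26.9 P [0.4795 0.0561 0.3804] a -8.21 tilt -0.9999990943893625 | offset tool [-0.0037  0.0554 -0.3201] spin 0.398 j6 after ~ 153.2 F [0.8 0.1 0.1] op 0.986
```

```bash
python3 -m crank '[{"offset":[0,0.007,-0.04],"spin":0},{"offset":[0,0.007,-0.04],"spin":0},{"offset":[0,0.007,-0.04],"spin":0},{"offset":[0,0.007,-0.04],"spin":0},{"offset":[0,0.007,-0.04],"spin":0},{"offset":[0,0.007,-0.04],"spin":0},{"offset":[0,0.007,-0.04],"spin":0},{"offset":[0,0.007,-0.04],"spin":0},{"offset":[0,0,0],"spin":0.133},{"offset":[0,0,0],"spin":0.133},{"offset":[0,0,0],"spin":0.133},{"offset":[0,0,0],"spin":0}]'
python3 -m crank '[{"offset":[0,0,0],"spin":0},{"offset":[0,0,0],"spin":0}]'
python3 - <<'E'
from h import *
p,w=piece("blue",(0.585,0.362),rad=.06); cv2.imwrite("pics/w9.png",p["pixels"])
go(0.585,0.362,0.045,-31)
E
```

```text
time_s: 28.1
position: [0.5807, 0.3649, 0.3784]
tcp_rot: [[-0.002, 0.857, -0.516], [-0.001, -0.516, -0.857], [-1.0, -0.001, 0.001]]
force: [0.1, 0.2, -0.1]
opening: 1.003
time_s: 28.3
position: [0.5809, 0.3647, 0.379]
tcp_rot: [[-0.0, 0.857, -0.515], [-0.0, -0.515, -0.857], [-1.0, -0.0, 0.0]]
force: [0.3, -0.4, 0.1]
opening: 1.002
wrist blue n 1545 1408 z [nan nan nan]
   rect (array([0.5869, 0.3633]), 0.0748751163482666, 0.05370967835187912, -30.15926742553711) fit [  0.5869   0.3633 -30.1593]
t 28.35 P [0.5809 0.3647 0.3791] a -31.0 tilt -0.9999999444197448 | offset tool [0.1701 0.0049 0.0001] spin 0.0 j6 after ~ 152.7 F [-0.3  0.2 -0.1] op 1.004
```

View pics/w9.png

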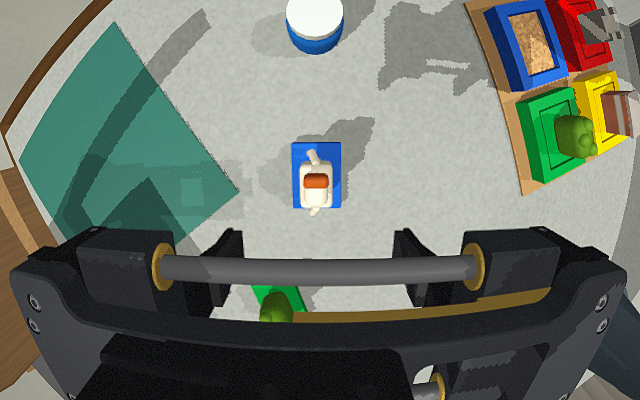

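```bash
python3 -m crank '[{"offset":[0,0.006,-0.002],"spin":-0.005},{"offset":[0.03,0,0],"spin":0},{"offset":[0.03,0,0],"spin":0},{"offset":[0.03,0,0],"spin":0},{"offset":[0.03,0,0],"spin":0},{"offset":[0.03,0,0],"spin":0},{"offset":[0.02,0,0],"spin":0},{"offset":[0,0,0],"spin":0},{"offset":[0,0,0],"spin":0}]'
python3 -m crank '[{"offset":[0,0,0],"spin":0},{"offset":[0,0,0],"spin":0},{"offset":[0,0,0],"spin":0},{"offset":[0,0,0],"spin":0},{"offset":[0,0,0],"spin":0},{"offset":[0,0,0],"spin":0},{"offset":[0,0,0],"spin":0},{"offset":[0,0,0],"spin":0}]' 0
python3 - <<'E'
from h import *
go(0.6022,0.038,0.15,-8.2)
E
```

```text
time_s: 29.25
position: [0.5876, 0.3634, 0.2093]
tcp_rot: [[0.0, 0.859, -0.512], [0.0, -0.512, -0.859], [-1.0, 0.0, -0.0]]
force: [0.4, 0.7, 0.5]
opening: 0.999
time_s: 30.05
position: [0.5871, 0.3634, 0.2092]
tcp_rot: [[-0.0, 0.859, -0.512], [-0.0, -0.512, -0.859], [-1.0, -0.0, 0.0]]
force: [-0.2, -0.9, -0.6]
opening: 0.362
t 30.05 P [0.5871 0.3634 0.2092] a -30.78 tilt -0.99999997933349 | offset tool [-0.1048  0.1795  0.2718] spin -0.394 j6 after ~ 101.8 F [-0.2 -0.9 -0.6] op 0.362
```

```bash
python3 -m crank '[{"offset":[-0.035,0,0],"spin":0},{"offset":[-0.035,0,0],"spin":0},{"offset":[-0.035,0,0],"spin":0},{"offset":[0,0.0225,0.034],"spin":0},{"offset":[0,0.0225,0.034],"spin":0},{"offset":[0,0.0225,0.034],"spin":0},{"offset":[0,0.0225,0.034],"spin":0},{"offset":[0,0.0225,0.034],"spin":0},{"offset":[0,0.0225,0.034],"spin":0},{"offset":[0,0.0225,0.034],"spin":0},{"offset":[0,0.022,0.034],"spin":0},{"offset":[0,0,0],"spin":-0.131}]'
python3 -m crank '[{"offset":[0,0,0],"spin":-0.131},{"offset":[0,0,0],"spin":-0.131},{"offset":[0,0,0],"spin":0},{"offset":[0,0,0],"spin":0},{"offset":[0,0,0],"spin":0}]'
python3 - <<'E'
from h import *
go(0.6022,0.038,0.15,-8.2)
p=inhand("blue");cv2.imwrite("pics/w10.png",p["pixels"])
E
```

```text
time_s: 31.25
position: [0.6026, 0.0328, 0.3138]
tcp_rot: [[0.0, 0.918, -0.397], [-0.002, -0.397, -0.918], [-1.0, 0.001, 0.002]]
force: [0.5, 1.6, -2.1]
opening: 0.366
time_s: 31.75
position: [0.602, 0.0381, 0.3141]
tcp_rot: [[-0.0, 0.989, -0.145], [0.0, -0.145, -0.989], [-1.0, -0.0, 0.0]]
force: [0.0, -0.0, -1.5]
opening: 0.371
t 31.75 P [0.602  0.0381 0.3141] a -8.35 tilt -0.9999998962165518 | offset tool [0.0001 0.0002 0.    ] spin -0.003 j6 after ~ 101.8 F [ 0.  -0.  -1.5] op 0.371
base in tool: n 4115 y [0.0068 0.027  0.038 ] z [-0.0279  0.0023  0.0274] x [0.1923 0.1942 0.205 ]
front strip ang: 0.053348166569905896
```

View pics/w10.png

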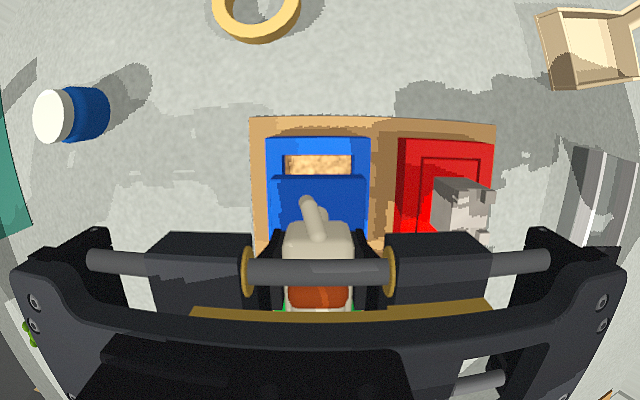

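```bash
python3 -m crank '[{"offset":[0.02,0,0],"spin":0},{"offset":[0.02,0,0],"spin":0},{"offset":[0.02,0,0],"spin":0},{"offset":[0.006,0,0],"spin":0},{"offset":[0.004,0,0],"spin":0},{"offset":[0.003,0,0],"spin":0},{"offset":[0,0,0],"spin":0},{"offset":[0,0,0],"spin":0}]'
python3 -m crank '[{"offset":[0.003,0,0],"spin":0},{"offset":[0.003,0,0],"spin":0},{"offset":[0.002,0,0],"spin":0},{"offset":[0.002,0,0],"spin":0},{"offset":[0,0,0],"spin":0},{"offset":[0,0,0],"spin":0}]'
python3 -m crank '[{"offset":[0.002,0,0],"spin":0},{"offset":[0.001,0,0],"spin":0},{"offset":[0.001,0,0],"spin":0},{"offset":[0,0,0],"spin":0},{"offset":[0,0,0],"spin":0}]'
```

```text
time_s: 32.6
position: [0.6024, 0.0379, 0.242]
tcp_rot: [[0.001, 0.99, -0.144], [-0.0, -0.144, -0.99], [-1.0, 0.001, -0.0]]
force: [0.6, 0.1, -2.2]
opening: 0.365
time_s: 33.2
position: [0.6025, 0.0379, 0.2314]
tcp_rot: [[0.001, 0.99, -0.144], [-0.0, -0.144, -0.99], [-1.0, 0.001, -0.0]]
force: [0.9, -0.2, 0.7]
opening: 0.366
time_s: 33.7
position: [0.6024, 0.0379, 0.229]
tcp_rot: [[0.002, 0.99, -0.144], [-0.0, -0.144, -0.99], [-1.0, 0.002, 0.0]]
force: [-1.6, 1.3, 12.1]
opening: 0.366
```

```bash
python3 -m crank '[{"offset":[0.001,0,0],"spin":0},{"offset":[0,0,0],"spin":0},{"offset":[0,0,0],"spin":0}]'
python3 -m crank '[{"offset":[-0.003,0,0],"spin":0},{"offset":[0,0,0],"spin":0},{"offset":[0,0,0],"spin":0},{"offset":[0,0,0],"spin":0},{"offset":[0,0,0],"spin":0},{"offset":[-0.04,0,0],"spin":0},{"offset":[-0.04,0,0],"spin":0},{"offset":[-0.04,0,0],"spin":0},{"offset":[-0.03,0,0],"spin":0}]' 0.087
python3 - <<'E'
from h import *
go(0.41,-0.28,0.2,-12)
E
```

```text
time_s: 34.0
position: [0.6025, 0.0379, 0.229]
tcp_rot: [[0.002, 0.99, -0.143], [-0.0, -0.143, -0.99], [-1.0, 0.002, 0.0]]
force: [-3.1, -0.6, 17.6]
opening: 0.369
time_s: 34.9
position: [0.6023, 0.0379, 0.3815]
tcp_rot: [[0.002, 0.99, -0.144], [-0.0, -0.144, -0.99], [-1.0, 0.002, -0.0]]
force: [0.5, -0.5, -0.3]
opening: 0.987
t 34.9 P [0.6023 0.0379 0.3815] a -8.26 tilt -0.9999977485477903 | offset tool [ 0.0172 -0.1447  0.3422] spin 0.065 j6 after ~ 67.7 F [ 0.5 -0.5 -0.3] op 0.987
```

```bash
python3 -m crank '[{"offset":[0,-0.012,0.038],"spin":0},{"offset":[0,-0.012,0.038],"spin":0},{"offset":[0,-0.012,0.038],"spin":0},{"offset":[0,-0.012,0.038],"spin":0},{"offset":[0,-0.012,0.038],"spin":0},{"offset":[0,-0.012,0.038],"spin":0},{"offset":[0,-0.012,0.038],"spin":0},{"offset":[0,-0.012,0.038],"spin":0},{"offset":[0,-0.006,0.038],"spin":0},{"offset":[0,0,0],"spin":-0.14},{"offset":[0,0,0],"spin":-0.14},{"offset":[0,0,0],"spin":-0.14}]'
python3 -m crank '[{"offset":[0,0,0],"spin":-0.14},{"offset":[0,0,0],"spin":-0.14},{"offset":[0,0,0],"spin":-0.14},{"offset":[0,0,0],"spin":-0.14},{"offset":[0,0,0],"spin":-0.14},{"offset":[0,0,0],"spin":-0.14},{"offset":[0,0,0],"spin":-0.14},{"offset":[0,0,0],"spin":-0.105},{"offset":[0,0,0],"spin":0},{"offset":[0,0,0],"spin":0}]'
python3 - <<'E'
from h import *
go(0.4517,-0.2877,0.083,78)
p=cap("wrist","w11");w=cloud(p,True)
for n in("wrist","top"):
  if n!="wrist": p=cap(n,"t11");w=cloud(p)
  h=cv2.cvtColor(p["pixels"],cv2.COLOR_BGR2HSV)
  o=(h[...,0]>8)&(h[...,0]<20)&(h[...,1]>180)&(w[...,2]>.086)&(w[...,2]<.1)&(w[...,1]<-.2)&(w[...,1]>-.36)
  print(n,o.sum(),rect(w[o][:,:2]) if o.sum()>10 else 0)
p=cap("top");w=cloud(p)
import math
for col,c in(("red",[.5849,-.0799]),("blue",[.6022,.038]),("green",[.4802,.056]),("yellow",[.4627,-.0619])):
    m=mask(p,col)&np.isfinite(w[...,0]);t=-.143
    R=np.array([[np.cos(t),-np.sin(t)],[np.sin(t),np.cos(t)]]);l=(w[...,:2]-c)@R
    b=(abs(l[...,0])<.038)&(abs(l[...,1])<.028);r=(abs(l[...,0])<.055)&(abs(l[...,1])<.045)&~((abs(l[...,0])<.041)&(abs(l[...,1])<.031))
    print(col,[(len(w[m&s]),np.round(np.median(w[m&s][:,2]),4)) for s in(b,r)])
cv2.imwrite("pics/t11c.png",cv2.resize(p["pixels"][150:270,290:480],None,fx=4,fy=4,interpolation=cv2.INTER_CUBIC))
E
```

```text
time_s: 36.1
position: [0.4516, -0.2864, 0.3788]
tcp_rot: [[-0.001, 0.961, 0.277], [0.001, 0.277, -0.961], [-1.0, -0.0, -0.001]]
force: [0.5, 1.3, 0.9]
opening: 1.0
time_s: 37.1
position: [0.452, -0.2859, 0.3791]
tcp_rot: [[-0.0, 0.211, 0.978], [0.0, 0.978, -0.211], [-1.0, 0.0, -0.0]]
force: [-0.5, 0.6, 0.1]
opening: 1.003
t 37.1 P [ 0.452  -0.2859  0.3791] a 77.84 tilt -0.9999999265611265 | offset tool [ 0.1321 -0.0019  0.0001] spin -0.003 j6 after ~ -20.5 F [-0.5  0.6  0.1] op 1.003
wrist 132 (array([ 0.4513, -0.2882]), 0.04336848855018616, 0.013837700709700584, 77.9488754272461)
top 2 0
red [(234, np.float64(0.0355)), (521, np.float64(0.0355))]
blue [(233, np.float64(0.0363)), (486, np.float64(0.0353))]
green [(251, np.float64(0.0361)), (460, np.float64(0.0358))]
yellow [(65, np.float64(0.0353)), (232, np.float64(0.0355))]
```

View pics/w11.png

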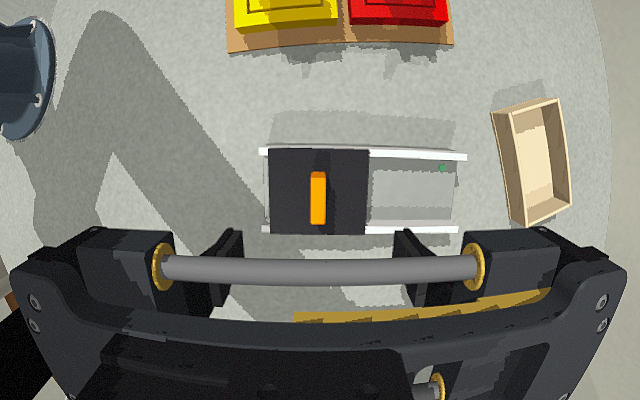

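View pics/t11c.png

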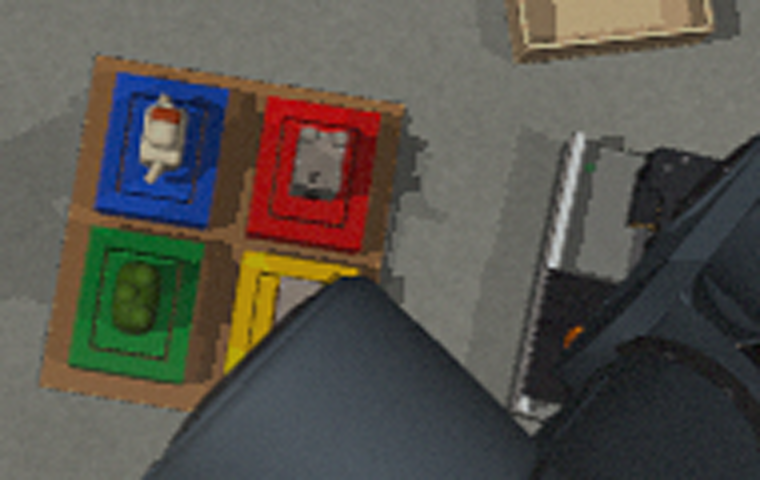

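```bash
python3 -m crank '[{"offset":[0,-0.002,0],"spin":0},{"offset":[0.03,0,0],"spin":0},{"offset":[0.03,0,0],"spin":0},{"offset":[0.03,0,0],"spin":0},{"offset":[0.03,0,0],"spin":0},{"offset":[0.012,0,0],"spin":0},{"offset":[0,0,0],"spin":0},{"offset":[0,0,0],"spin":0}]' 0.087
python3 -m crank '[{"offset":[0,0,0],"spin":0},{"offset":[0,0,0],"spin":0},{"offset":[0,0,0],"spin":0},{"offset":[0,0,0],"spin":0},{"offset":[0,0,0],"spin":0},{"offset":[0,0,0],"spin":0},{"offset":[0,0,0],"spin":0},{"offset":[0,0,0],"spin":0},{"offset":[0,0,0],"spin":0}]' 0
```

```text
time_s: 38.05
position: [0.452, -0.2882, 0.2479]
tcp_rot: [[0.001, 0.209, 0.978], [-0.001, 0.978, -0.209], [-1.0, -0.001, 0.001]]
force: [-0.4, -0.4, 0.3]
opening: 1.0
time_s: 38.95
position: [0.4516, -0.2878, 0.2472]
tcp_rot: [[-0.0, 0.208, 0.978], [0.0, 0.978, -0.208], [-1.0, 0.0, -0.0]]
force: [0.5, -0.1, -0.0]
opening: 0.263
```

```bash
python3 -m crank '[{"offset":[0,0,0],"spin":0},{"offset":[0,0,0],"spin":0},{"offset":[0,0,0],"spin":0},{"offset":[0,0,0],"spin":0}]'
```

```text
time_s: 39.35
position: [0.4516, -0.2879, 0.2472]
tcp_rot: [[-0.0, 0.209, 0.978], [0.0, 0.978, -0.209], [-1.0, 0.0, -0.0]]
force: [0.0, -1.0, 0.9]
opening: 0.154
```

Opening 0.154 × 87 mm = 13.4 mm, so the rib is gripped. I slide it open along tool +z.

```bash
python3 -m crank '[{"offset":[0,0,0.01],"spin":0},{"offset":[0,0,0.01],"spin":0},{"offset":[0,0,0.01],"spin":0},{"offset":[0,0,0.01],"spin":0},{"offset":[0,0,0.01],"spin":0},{"offset":[0,0,0.01],"spin":0},{"offset":[0,0,0.01],"spin":0},{"offset":[0,0,0.01],"spin":0},{"offset":[0,0,0.006],"spin":0},{"offset":[0,0,0],"spin":0},{"offset":[0,0,0],"spin":0}]'
```

```text
time_s: 40.45
position: [0.5373, -0.307, 0.2473]
tcp_rot: [[0.003, 0.208, 0.978], [-0.004, 0.978, -0.208], [-1.0, -0.003, 0.004]]
force: [0.4, -5.1, -3.1]
opening: 0.16
```

```bash
python3 -m crank '[{"offset":[0,0,0.004],"spin":0},{"offset":[0,0,0.004],"spin":0},{"offset":[0,0,0],"spin":0},{"offset":[0,0,0],"spin":0}]'
```

```text
time_s: 40.85
position: [0.5439, -0.3085, 0.2472]
tcp_rot: [[-0.0, 0.208, 0.978], [-0.002, 0.978, -0.208], [-1.0, -0.002, 0.0]]
force: [-3.9, -6.5, -1.3]
opening: 0.156
```

```bash
python3 -m crank '[{"offset":[0,0,-0.001],"spin":0},{"offset":[0,0,0],"spin":0},{"offset":[0,0,0],"spin":0},{"offset":[0,0,0],"spin":0},{"offset":[-0.03,0,0],"spin":0},{"offset":[-0.04,0,0],"spin":0},{"offset":[-0.04,0,0],"spin":0},{"offset":[0,-0.03,-0.04],"spin":0},{"offset":[0,-0.02,-0.04],"spin":0},{"offset":[0,0,0],"spin":0},{"offset":[0,0,0],"spin":0}]' 0.05
python3 -m crank '[{"offset":[0,0,0],"spin":0},{"offset":[0,0,0],"spin":0},{"offset":[0,0,0],"spin":0},{"offset":[0,0,0],"spin":0},{"offset":[0,0,0],"spin":0},{"offset":[0,0,0],"spin":0},{"offset":[0,0,0],"spin":0},{"offset":[0,0,0],"spin":0}]' 0
python3 - <<'E'
from h import *
p=cap("wrist","w12");w=cloud(p,True)
h=cv2.cvtColor(p["pixels"],cv2.COLOR_BGR2HSV)
o=(h[...,0]>8)&(h[...,0]<20)&(h[...,1]>180)&(w[...,2]>.086)&(w[...,2]<.1)&(w[...,1]<-.2)&(w[...,1]>-.36)
print("grip",rect(w[o][:,:2]))
m=mask(p,"red")&(w[...,1]<-.2)
t=w[m];t=t[(t[:,2]>.046)&(t[:,2]<.058)]
print(len(t),t.mean(0),cv2.minEnclosingCircle(t[:,:2].astype(np.float32)))
c=rect(t[:,:2])[0];print(c)
for r in bot.regions_of("shutter",p)[:2]: print(r["p"],r["extent"])
go(*c,0.12,78)
E
```

```text
time_s: 41.95
position: [0.4534, -0.3397, 0.3576]
tcp_rot: [[0.001, 0.21, 0.978], [0.0, 0.978, -0.21], [-1.0, 0.0, 0.001]]
force: [0.3, 0.8, 1.0]
opening: 0.578
time_s: 42.75
position: [0.4539, -0.3395, 0.3573]
tcp_rot: [[0.0, 0.209, 0.978], [-0.0, 0.978, -0.209], [-1.0, -0.0, 0.0]]
force: [0.6, -0.1, 0.4]
opening: 0.021
grip (array([ 0.5433, -0.3101]), 0.043185099959373474, 0.014877228997647762, 77.07244110107422)
889 [ 0.452  -0.2887  0.051 ] ((0.5007280111312866, -0.2928958535194397), 0.06510978937149048)
[ 0.4985 -0.2958]
0.68 [404.0, 144.8, 108.7, 101.7]
0.65 [305.4, 143.4, 38.1, 30.0]
t 42.85 P [ 0.4539 -0.3395  0.3573] a 77.96 tilt -0.9999999998516301 | offset tool [0.0733 0.052  0.0345] spin -0.001 j6 after ~ -18.7 F [ 0.1 -0.1  0.4] op 0.006
```

View pics/w12.png

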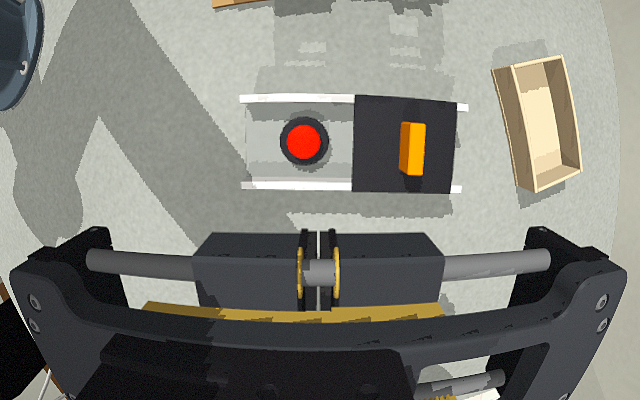

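```bash
python3 -m crank '[{"offset":[0,0.025,-0.0065],"spin":0},{"offset":[0,0.024,-0.006],"spin":0},{"offset":[0.03,0,0],"spin":0},{"offset":[0.03,0,0],"spin":0},{"offset":[0.03,0,0],"spin":0},{"offset":[0.027,0,0],"spin":0},{"offset":[0,0,0],"spin":0},{"offset":[0,0,0],"spin":0}]'
python3 -m crank '[{"offset":[0.003,0,0],"spin":0},{"offset":[0.003,0,0],"spin":0},{"offset":[0.003,0,0],"spin":0},{"offset":[0.002,0,0],"spin":0},{"offset":[0,0,0],"spin":0},{"offset":[0,0,0],"spin":0}]'
```

```text
time_s: 43.65
position: [0.452, -0.2891, 0.2403]
tcp_rot: [[-0.001, 0.209, 0.978], [0.001, 0.978, -0.209], [-1.0, 0.0, -0.001]]
force: [0.6, 0.2, 0.2]
opening: 0.005
time_s: 44.25
position: [0.4524, -0.2894, 0.2299]
tcp_rot: [[0.002, 0.209, 0.978], [-0.002, 0.978, -0.209], [-1.0, -0.001, 0.002]]
force: [0.7, -0.1, 3.9]
opening: 0.005
```

```bash
python3 -m crank '[{"offset":[0.002,0,0],"spin":0},{"offset":[0.001,0,0],"spin":0},{"offset":[0.001,0,0],"spin":0},{"offset":[0,0,0],"spin":0},{"offset":[0,0,0],"spin":0},{"offset":[0,0,0],"spin":0}]'
```

```text
time_s: 44.85
position: [0.4523, -0.2893, 0.2282]
tcp_rot: [[0.002, 0.208, 0.978], [-0.003, 0.978, -0.208], [-1.0, -0.002, 0.003]]
force: [-2.1, 1.1, 25.1]
opening: 0.001
```

```bash
python3 -m crank '[{"offset":[-0.02,0,0],"spin":0},{"offset":[-0.04,0,0],"spin":0},{"offset":[-0.04,0,0],"spin":0},{"offset":[-0.02,0,0],"spin":0},{"offset":[0,0,0.031],"spin":0},{"offset":[0,0,0.031],"spin":0},{"offset":[0,0,0.031],"spin":0},{"offset":[0,0,0],"spin":0},{"offset":[0,0,0],"spin":0}]' 0.06
python3 - <<'E'
from h import *
go(.5433,-.3095,0.083,78)
p=cap("wrist","w13")
E
```

```text
time_s: 45.75
position: [0.5426, -0.3077, 0.3439]
tcp_rot: [[-0.003, 0.208, 0.978], [0.002, 0.978, -0.208], [-1.0, 0.001, -0.003]]
force: [0.3, -0.3, -0.6]
opening: 0.666
t 45.75 P [ 0.5426 -0.3077  0.3439] a 78.02 tilt -0.9999931543517334 | offset tool [ 0.0969 -0.0017  0.0014] spin 0.0 j6 after ~ -17.7 F [ 0.3 -0.3 -0.6] op 0.666
```

View pics/w13.png

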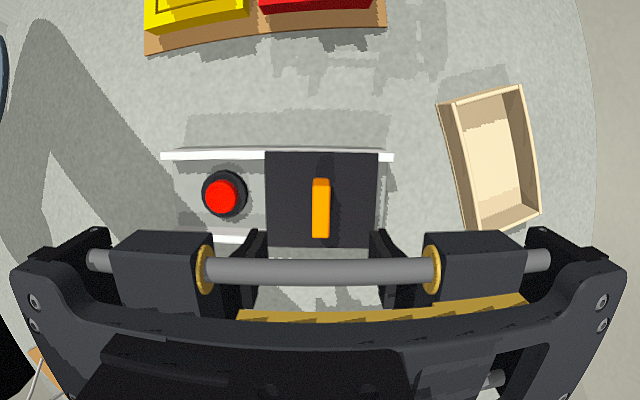

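The button is up again (223,194) and the cover is open, with its grip at (321,207). I descend and grip.

```bash
python3 -m crank '[{"offset":[0.03,-0.0015,0.001],"spin":0},{"offset":[0.03,0,0],"spin":0},{"offset":[0.03,0,0],"spin":0},{"offset":[0.007,0,0],"spin":0},{"offset":[0,0,0],"spin":0},{"offset":[0,0,0],"spin":0}]'
python3 -m crank '[{"offset":[0,0,0],"spin":0},{"offset":[0,0,0],"spin":0},{"offset":[0,0,0],"spin":0},{"offset":[0,0,0],"spin":0},{"offset":[0,0,0],"spin":0},{"offset":[0,0,0],"spin":0},{"offset":[0,0,0],"spin":0},{"offset":[0,0,0],"spin":0}]' 0
python3 -m crank '[{"offset":[0,0,-0.01],"spin":0},{"offset":[0,0,-0.01],"spin":0},{"offset":[0,0,-0.01],"spin":0},{"offset":[0,0,-0.01],"spin":0},{"offset":[0,0,-0.01],"spin":0},{"offset":[0,0,-0.01],"spin":0},{"offset":[0,0,-0.01],"spin":0},{"offset":[0,0,-0.01],"spin":0},{"offset":[0,0,-0.01],"spin":0},{"offset":[0,0,0],"spin":0},{"offset":[0,0,0],"spin":0}]'
```

```text
time_s: 46.4
position: [0.5435, -0.3103, 0.2493]
tcp_rot: [[0.001, 0.209, 0.978], [-0.001, 0.978, -0.209], [-1.0, -0.001, 0.001]]
force: [0.2, 0.1, -0.4]
opening: 0.687
time_s: 47.2
position: [0.5435, -0.31, 0.2482]
tcp_rot: [[0.0, 0.209, 0.978], [0.0, 0.978, -0.209], [-1.0, 0.0, 0.0]]
force: [-0.6, -0.5, 0.4]
opening: 0.161
time_s: 48.3
position: [0.4541, -0.29, 0.2482]
tcp_rot: [[-0.003, 0.209, 0.978], [0.004, 0.978, -0.209], [-1.0, 0.003, -0.004]]
force: [0.2, 6.6, 2.3]
opening: 0.158
```

```bash
python3 -m crank '[{"offset":[0,0,-0.003],"spin":0},{"offset":[0,0,-0.002],"spin":0},{"offset":[0,0,-0.002],"spin":0},{"offset":[0,0,0],"spin":0},{"offset":[0,0,0],"spin":0}]'
```

```text
time_s: 48.8
position: [0.4501, -0.289, 0.2482]
tcp_rot: [[0.004, 0.21, 0.978], [0.001, 0.978, -0.21], [-1.0, 0.002, 0.004]]
force: [9.5, 7.3, -2.6]
opening: 0.157
```

```bash
python3 -m crank '[{"offset":[0,0,0],"spin":0},{"offset":[0,0,0],"spin":0},{"offset":[0,0,0],"spin":0},{"offset":[0,0,0],"spin":0},{"offset":[-0.03,0,0],"spin":0},{"offset":[-0.04,0,0],"spin":0},{"offset":[-0.04,0,0],"spin":0},{"offset":[-0.03,-0.02,0],"spin":0},{"offset":[0,-0.04,0],"spin":0},{"offset":[0,-0.04,0],"spin":0},{"offset":[0,0,0],"spin":0},{"offset":[0,0,0],"spin":0}]' 0.06
python3 - <<'E'
from h import *
s=bot.read_state();print(s["position"],s["force"],s["time_s"])
for n in("wrist","top"):
  p=cap(n,n+"14");w=cloud(p,n=="wrist")
  h=cv2.cvtColor(p["pixels"],cv2.COLOR_BGR2HSV)
  o=(h[...,0]>8)&(h[...,0]<20)&(h[...,1]>180)&(w[...,2]>.086)&(w[...,2]<.1)&(w[...,1]<-.2)&(w[...,1]>-.36)
  print(n,"grip",o.sum(),rect(w[o][:,:2]) if o.sum()>20 else 0)
t=-.143
R=np.array([[np.cos(t),-np.sin(t)],[np.sin(t),np.cos(t)]])
for col,c in(("red",[.5849,-.0799]),("blue",[.6022,.038]),("green",[.4802,.056]),("yellow",[.4627,-.0619])):
    m=mask(p,col)&np.isfinite(w[...,0]);l=(w[...,:2]-c)@R
    b=(abs(l[...,0])<.038)&(abs(l[...,1])<.028);r=(abs(l[...,0])<.055)&(abs(l[...,1])<.045)&~((abs(l[...,0])<.041)&(abs(l[...,1])<.031))
    print(col,[(len(w[m&s]),np.round(np.median(w[m&s][:,2]),4)) for s in(b,r)])
E
```

```text
time_s: 50.0
position: [0.427, -0.3883, 0.388]
tcp_rot: [[-0.001, 0.211, 0.978], [0.001, 0.978, -0.211], [-1.0, 0.001, -0.001]]
force: [-0.8, 0.5, 0.9]
opening: 0.691
[ 0.427  -0.3883  0.388 ] [-0.7853  0.5025  0.8586] 50.0
wrist grip 187 (array([ 0.4514, -0.2891]), 0.042032819241285324, 0.012427650392055511, 77.79961395263672)
top grip 0 0
red [(214, np.float64(0.0352)), (519, np.float64(0.0357))]
blue [(233, np.float64(0.0358)), (483, np.float64(0.0357))]
green [(243, np.float64(0.0362)), (457, np.float64(0.0356))]
yellow [(205, np.float64(0.0359)), (511, np.float64(0.0354))]
```

View pics/wrist14.png

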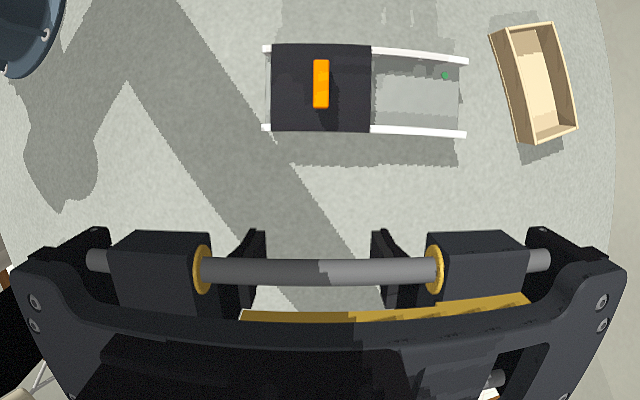

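View pics/top14.png

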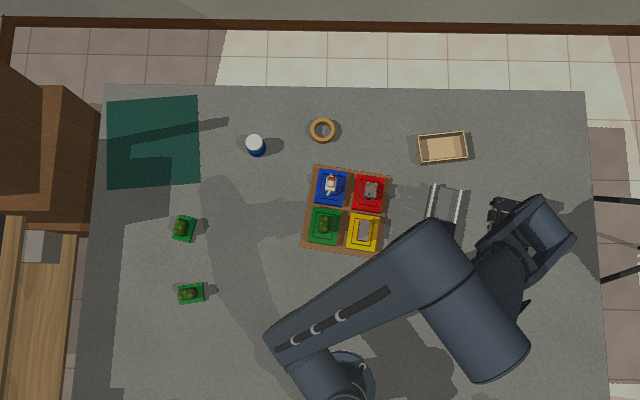

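The cover is home (grip at px (321,84), straight above where the button was measured), and all four pieces sit flush in their beds. The jar, tape roll and scrap box are where they were.

```bash
python3 - <<'E'
from rig import bot
print(bot.hand_in())
E
```

```text
the job is handed in; nothing more can be done
None
```

The frame is taken and the job is handed in at about 50 s of the 210 s. All four pieces were there, and tower, wall, bush and puppet were each set in their own bed and pressed with about 18–22 N. For the bush I took the one farthest to the robot's right.

After that I slid the dust cover to its open stop, pressed the button until it bottomed at 25 N, and slid the cover back against its home stop at about 9.5 N.

**Last checks:**
- **Beds:** each base's median height was within 0.6 mm of its rim.
- **Cover:** the grip was within about 1 mm of straight above the measured button position.
- **Bystanders:** the jar, tape roll and scrap box looked unmoved in the last top picture.

**Disagreements and gaps:**
- The side camera read positions 2–3 mm off the wrist and top cameras, so I went by the latter two.
- In the final top picture the arm hid the cover's grip, so only the wrist camera confirmed the cover is home.

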